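Lay the last two courses on a roof-tile rain-test deck

ROBOT

A 7-joint arm with a two-finger parallel gripper is mounted at the origin on a cart in front of the work surface, level with it; the furniture and walls round the work are solid. World frame = base frame: x ahead of the robot, y to its left, z up, the work surface at z = 0. Lengths are in m, angles in degrees, forces in N, time in s.
With the tool pointing down it reaches from about 0.425 to 0.875 m from the base axis. Payload 4.7 kg.
Tool frame: the origin (TCP) lies between the finger pads; the fingertips stand 14 mm ahead of it and the grasp point (between the pads) lies 5 mm behind it; z points along the fingers, y is the line along which they close (so a half turn about z gives the same grasp; the last joint's range is limited). The gripper opens to 87 mm and grips with 3 to 60 N. Pads are 19 mm wide; open, the fingers measure 117 mm over their backs; the gripper's body (75 mm by 190 mm) begins 51 mm behind the grasp point.
Start: joints at [65.839, 18.392, -4.016, 83.108, 1.295, 78.541, -3.26], TCP at [0.274, -0.589, 0.203] pointing down, gripper open.
Joint ranges: [-163.93, 163.93], [-17.29, 119.83], [-79.2, 71.16], [3.27, 140.29], [-89.18, 269.18], [5.43, 117.66], [-154.24, 154.24]. Speed limits (degrees/s): [147.25, 147.25, 180, 180, 180, 180, 180].

INTERFACE

Orientations are given as a 3x3 rotation matrix whose columns are the frame's x, y, z axes.
In Python, from cell import bot, grab_frame, calibration gives the robot as it stands.
- The arm moves only by the tool servo_tool, never from a script. Its arguments are lists of equal length, an entry for each row: "slide": the shift along the tool's x, y, z in m, a list of three; "rotation": the turn, a rotation vector about the tool's x, y, z in rad, a list of three; "gripper": the closure, from 0 (fully open) to 1 (shut). A call has 1 to 20 rows; each row shifts and turns the commanded pose from where the row before left it, along the tool's axes as they then stand; what a row does not reach is not made up. A row lasts 1/8 s, in which the tool goes at most 62.5 mm and 10.7 degrees, less where a joint would pass 70% of its speed; a pose out of reach is approached as far as the arm can. A call with a gripper value outside its range is refused whole. The fingers move at their own pace and stop on an object; the grip force is fixed at half the most. Time passes only in rows, so rows that do not move let the fingers close. It gives the time, the measured TCP pose, the force, the opening and the grip force at its end, in the units of the state.
- bot.read_state(): the state, without advancing time (a new reading comes with each control period).
- grab_frame(name): name is "side" or "top" or "wrist"; returns (picture, depth): 400x640x3 uint8, red, green, blue; 400x640 float32, m along the optical axis (not along the pixel's ray), 0 where there is no reading.
- calibration(name): a dict with "camera_matrix" (3x3 intrinsics, pixels), "R" (3x3) and "t" (3): a world point X has camera coordinates R X + t; the wrist camera has in their place "mount" (4x4, takes a point from camera to tool coordinates, whose origin is the TCP and whose axes are the flange's). Camera axes: x right, y down, z forward; pixel columns grow to the right and rows downward; lengths in m; the calibration is good to about 2 mm. The wrist camera is an equidistant fisheye: a pixel r from the principal point sees the ray r / f radians off the axis. A picture is of the moment at which its call begins: read the wrist's pose just before it. calibration takes no time and is no camera call.
- bot.close_job(): hands the job in; it is judged then, once.
The state is a dict: "time_s": time; "joint_pos": joint angles; "qd": joint speeds; "joint_efforts": joint torques, N m; "tool_pos": TCP position; "eef_rot": TCP orientation; "ft_force": force on the tool from outside, world axes, zero at the start; "wrist_torque": the same for the moment, N m; "grip_width": opening from 0.0 (shut) to 1.0 (fully open); "grasp_force": force on a finger pad.
Only numpy, scipy, OpenCV 4.12 (cv2) and the standard library are available. Lean on these libraries where they do the work, as an engineer would, in place of code of your own. Each camera call takes 0.05 s, during which the arm holds its last target. There are 200 camera calls.

TASK

Finish tiling the small sloping test deck. Hang the long tile on the middle batten, round tail down the slope and lapping the fixed tile, then slide the head of the short tile in under the metal ridge flashing, hang it on the top batten and let it lap the long one, each centred on the deck and with its tail on the exposure line. Before you let go of each tile, draw it firmly down the slope until its nib bears on the batten; lay the tiles, do not drop them, and leave everything else on the bench where it is.

Things in the scene. Friction and masses are not known exactly. Their poses are not given: they have to be found in the camera images.
- tile_long_center (a point): The LONG tile. Light-grey cement roof tile, 100 long, 56 wide, plate 5 thick, 80-140 g, on two ribs 5 deep (plate 5 above the bench). Point: centre of the plate, half-way along and through its thickness. x to the square HEAD end (two dark nail dots), z out of the upper face. The other end, the TAIL, is a half round, radius 28; the sides are parallel from the head to 22 tail-ward of this point.
- tile_short_center (a point): The SHORT tile. Light-grey cement roof tile, 88 long, 56 wide, plate 5 thick, 80-140 g, on two ribs 5 deep (plate 5 above the bench). Point: centre of the plate, half-way along and through its thickness. x to the square HEAD end (two dark nail dots), z out of the upper face. The other end, the TAIL, is a half round, radius 28; the sides are parallel from the head to 16 tail-ward of this point.
- tile_long_nib (a point): Under the long tile's head: the NIB, a cross rib 40 wide, 5 deep, 1 to 6 from the head edge. Point: where its tail-ward face meets the underside of the plate, 44 head-ward of the centre point and 2.5 below it. Hung, this face bears on the batten's up-slope face.
- tile_short_nib (a point): The same nib under the short tile's head; this point is 38 head-ward of the centre point and 2.5 below it.
- tile_long_tail (a point): Tip of the long tile's tail at the underside of the plate, 50 tail-ward of the centre point. A cross rib 30 wide, 5 deep (the tail bar) lies under the tail, 7 to 12 from the tip.
- tile_short_tail (a point): Tip of the short tile's tail at the underside of the plate, 44 tail-ward of the centre point; the same tail bar.
- tile_long: The long tile itself; axes as its centre point, origin 7.5 below it.
- tile_short: The short tile itself; axes as its centre point, origin 7.5 below it.
- deck: Fixed test deck: foot 214 x 130, panel 124 wide, 240 long, rising at 30 deg to 150 high. Origin under the middle of the foot, x level towards the high end, y left, z up. Going up: eaves board, a fixed tile (tail tip 5 up the panel), middle batten, top batten. Dark exposure lines on both margins, 61 and 117 up the panel, mark where the tail tips of the long and the short tile come.
- flashing_edge (a point): Middle of the lower edge, on the underside, of the ridge flashing: a fixed 3 mm metal sheet parallel to the panel, 22 above the batten tops, over the top batten. From this edge it is 13 up the slope to the top batten's origin and 51 to the closed back; the side cheeks leave 100 between them. Axes as the deck's.
- batten_mid: Middle batten. Wooden batten fixed across the deck, 10 up the slope, 110 long, 9 high. Origin: middle of its upper up-slope edge; x up the slope, y left, z out of the deck. The hung long tile's nib point meets this origin, tail bar on the tile below: the tile's x axis is then the batten's x turned 10.1 deg about +y (flatter).
- batten_top: Top batten, 44 above the middle one, under the flashing; nibs pass over it lifted 5. Wooden batten fixed across the deck, 10 up the slope, 110 long, 9 high. Origin: middle of its upper up-slope edge; x up the slope, y left, z out of the deck. The hung short tile's nib point meets this origin, tail bar on the tile below: the tile's x axis is then the batten's x turned 11.8 deg about +y (flatter).
- forceps: Steel forceps lying flat, 132 long, 9 high; bystander.
- tape_roll: Roll of tape lying flat, 88 across, 24 high; bystander.
- dropper_bottle: Small white dropper bottle, 28 across, 66 high; bystander. (Left of the bench, off the work, tall dark lattice screens stand fixed, about 670 high, their near end at about x 320, y 110; cartons and bottles round them, up to 330. Carry the arm over or round them.)
- timer: White bench timer, 62 x 68, 21 high; bystander.
Not all that is in view belongs to the job. Leave any brown or yellow look-alike of the tile_long alone.

How it is judged:
By the outcome, as a careful person would: the job done as asked, in the order asked, and still so for the second after the job is handed in, with the robot touching nothing.
It also fails if it takes over 72 s, if anything falls off the work surface, if the arm or the gripper's body presses on something with over 40 N, if the wrist force passes 120 N, or if a joint passes its speed limit or range.

## Working session

There is one attempt and no reset: what is moved stays moved. The work goes in short steps, Python scripts to look and compute and a tool call to move; the robot and the scene stay as the last step left them, time stands still between calls to the robot, and variables do not carry over. Pictures are saved under pics/ and viewed, at most 10 in all, crops included, and the job is handed in when it is done.

Besides the shell and the picture viewer there is one more tool, called after "Emit:" as name(argument=value, ...) on one line, values as JSON. servo_tool: Moves the arm, as the interface text tells. Its arguments: {"type":"object","properties":{"slide":{"type":"array","items":{"type":"array","items":{"type":"number"}}},"rotation":{"type":"array","items":{"type":"array","items":{"type":"number"}}},"gripper":{"type":"array","items":{"type":"number"}}},"required":["slide","rotation","gripper"]}

```bash
ls; mkdir -p pics
python3 - <<'E'
from cell import bot, grab_frame, calibration
import cv2,numpy as np
print(bot.read_state())
for n in ("side","top"):
    p,d=grab_frame(n); np.savez(f"pics/{n}0.npz",p=p,d=d); cv2.imwrite(f"pics/{n}0.png",p[:,:,::-1])
    print(n,calibration(n))
print(calibration("wrist"))
E
```

```text
pics
{'time_s': 0.0, 'joint_pos': array([65.83800489, 18.43804859, -4.01394861, 83.1760261 ,  1.29528432,
       78.54044494, -3.26105771]), 'qd': array([-0.02110402,  0.01304472, -0.0679615 ,  0.05234378, -0.03358188,
       -0.03614464,  0.11531952]), 'joint_efforts': array([ 2.41714934e-04, -4.91285098e+01, -4.03567208e-01, -3.12526131e+01,
       -6.37806044e-02,  4.37191303e-02,  1.61109811e-04]), 'tool_pos': array([ 0.27407407, -0.58873366,  0.20226295]), 'eef_rot': array([[ 9.06534297e-01,  4.22131190e-01, -9.09414834e-04],
       [ 4.22132154e-01, -9.06532747e-01,  1.68019800e-03],
       [-1.15150346e-04, -1.90705036e-03, -9.99998175e-01]]), 'ft_force': array([ 0.11542187,  0.40499844, -0.07797218]), 'wrist_torque': array([-0.00494057,  0.02300892, -0.02905226]), 'grasp_force': 0.0, 'grip_width': 0.9995579240791396}
side {'camera_matrix': array([[469.03346925,   0.        , 322.6573473 ],
       [  0.        , 469.03346925, 196.87440528],
       [  0.        ,   0.        ,   1.        ]]), 'R': array([[-0.75006718,  0.66098856, -0.02221145],
       [ 0.32114979,  0.33465965
[... 320 characters left out ...]
0.99963023,  0.00539506],
       [-0.99521935,  0.0260256 , -0.09413353],
       [ 0.09395831, -0.00787805, -0.99554496]]), 't': array([-0.30368039,  0.49086498,  1.54930323])}
{'camera_matrix': array([[309.70691629,   0.        , 319.88100041],
       [  0.        , 309.70691629, 195.50748218],
       [  0.        ,   0.        ,   1.        ]]), 'mount': array([[-3.15289519e-04, -9.56110055e-01, -2.93007617e-01,
         8.10676853e-02],
       [ 9.99999549e-01, -5.63835014e-04,  7.63799085e-04,
        -4.99141948e-04],
       [-8.95483938e-04, -2.93007244e-01,  9.56109802e-01,
        -1.81739850e-01],
       [ 0.00000000e+00,  0.00000000e+00,  0.00000000e+00,
         1.00000000e+00]])}
```

View pics/top0.png

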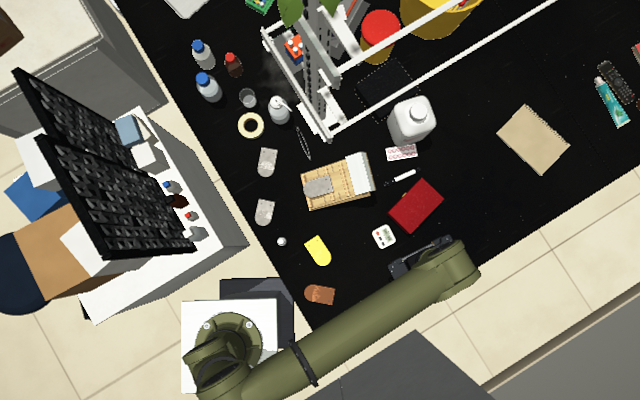

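View pics/side0.png

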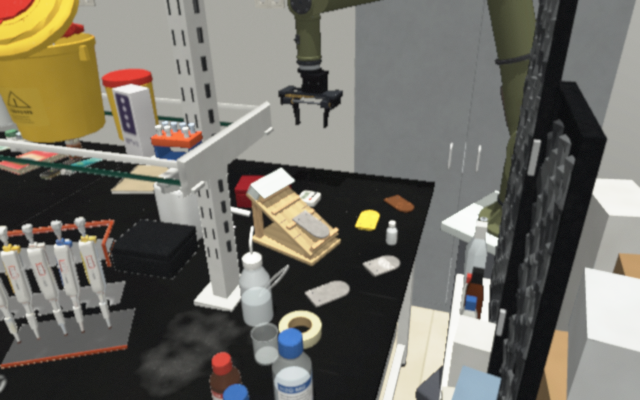

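The top view shows the deck at about (337,182), its high end and flashing on the right at (358,172). The grey tiles are at (267,162) and (265,212), and the brown and yellow look-alikes at (319,294) and (318,250). The side view confirms this.

```bash
cat > h.py <<'E'
import numpy as np, cv2
from cell import bot, grab_frame, calibration
def ray(name,uv,T=None):
    """uv Nx2 -> origin(3), dirs Nx3 (world)"""
    c=calibration(name);K=np.array(c["camera_matrix"]);uv=np.atleast_2d(np.array(uv,float))
    a=(uv-K[:2,2])/K[0,0]
    if name!="wrist":
        d=np.c_[a,np.ones(len(a))];R=np.array(c["R"]);t=np.array(c["t"])
        return -R.T@t, d@R
    r=np.linalg.norm(a,axis=1)+1e-12
    d=np.c_[a*(np.sin(r)/r)[:,None],np.cos(r)]
    M=T@np.array(c["mount"])
    return M[:3,3], d@M[:3,:3].T
def onz(name,uv,z,T=None):
    o,d=ray(name,uv,T); return o+d*((z-o[2])/d[:,2])[:,None]
def pose(s=None):
    s=s or bot.read_state();T=np.eye(4);T[:3,:3]=s["eef_rot"];T[:3,3]=s["tool_pos"];return T
def proj(X,T):
    c=calibration("wrist");K=np.array(c["camera_matrix"]);M=np.linalg.inv(T@np.array(c["mount"]))
    p=np.atleast_2d(X)@M[:3,:3].T+M[:3,3];n=np.linalg.norm(p[:,:2],axis=1)+1e-12
    th=np.arctan2(n,p[:,2]);return K[:2,2]+K[0,0]*(th/n)[:,None]*p[:,:2]
E
python3 - <<'E'
from h import *
f=np.load("pics/top0.npz");p=f["p"];hsv=cv2.cvtColor(p,cv2.COLOR_RGB2HSV)
m=((hsv[...,1]<50)&(hsv[...,2]>90)).astype(np.uint8)
n,l,s,c=cv2.connectedComponentsWithStats(m)
for i in range(1,n):
    if s[i,4]>100 and 240<c[i][0]<400 and 140<c[i][1]<240:
        k=cv2.findContours((l==i).astype(np.uint8),0,1)[0][0]
        print(c[i],s[i],cv2.minAreaRect(k),onz("top",[c[i]],.01))
for nm,uv,z in [("deckNW",(301,172),.02),("eavesR",(307,210),.02),("flash",(357,172),.15),("bottle",(281,241),.03),("drop",(281,241),.066),("timer",(384,237),.02),("forceps",(303,142),.005),("tape",(251,125),.02)]: print(nm,onz("top",[uv],z))
E
```

```text
[266.71612903 161.32688172] [257 147  21  30 465] ((266.58001708984375, 162.05999755859375), (16.90467643737793, 29.06888771057129), 10.304845809936523) [[ 0.61586091 -0.13784094  0.01      ]]
[359.54131737 172.69820359] [345 152  30  43 835] ((359.6182861328125, 172.5684814453125), (41.097190856933594, 20.741844177246094), 75.0685806274414) [[ 0.56827473 -0.45487819  0.01      ]]
[318.06521739 186.67608696] [303 175  31  23 460] ((317.2924499511719, 186.77359008789062), (16.757986068725586, 29.257797241210938), 74.05460357666016) [[ 0.52377974 -0.31158761  0.01      ]]
[263.91586538 211.72355769] [255 199  20  27 416] ((263.80767822265625, 212.46153259277344), (17.062103271484375, 26.083444595336914), 11.309932708740234) [[ 0.44298422 -0.12558651  0.01      ]]
[383.65535248 236.20365535] [372 224  24  25 383] ((383.3000793457031, 236.1000213623047), (21.0190372467041, 19.230182647705078), 63.43495178222656) [[ 0.34939748 -0.52893686  0.01      ]]
deckNW [[ 0.5743434  -0.25482819  0.02      ]]
eavesR [[ 0.44430555 -0.27211348  0.02      ]]
flash [[ 0.55000021 -0.43366397  0.15      ]]
bottle [[ 0.34239247 -0.18322262  0.03      ]]
drop [[ 0.34221856 -0.18601253  0.066     ]]
timer [[ 0.34660893 -0.52856749  0.02      ]]
forceps [[ 0.68111329 -0.2636562   0.005     ]]
tape [[ 0.74166199 -0.08700407  0.02      ]]
```

```bash
cat >> h.py <<'E'
from scipy.linalg import expm,logm
from scipy.spatial.transform import Rotation as Ro
def rot(xaxis,zaxis):
    z=np.array(zaxis,float);z/=np.linalg.norm(z);x=np.array(xaxis,float);x-=z*(x@z);x/=np.linalg.norm(x)
    return np.c_[x,np.cross(z,x),z]
def mk(R,p):
    T=np.eye(4);T[:3,:3]=R;T[:3,3]=p;return T
def plan(Tg,T0=None,n=None):
    """equal rows taking T0 to Tg"""
    T0=pose() if T0 is None else T0
    L=np.real(logm(np.linalg.inv(T0)@Tg))
    a=np.degrees(np.linalg.norm([L[2,1],L[0,2],L[1,0]]));N=n or int(np.ceil(max(a/9.5,np.linalg.norm(L[:3,3])/.05)))
    E=expm(L/N);print(N,"rows slide",E[:3,3].round(5),"rot",Ro.from_matrix(E[:3,:3]).as_rotvec().round(5))
def az(d): return [np.cos(np.radians(d)),np.sin(np.radians(d)),0]
E
python3 - <<'E'
from h import *
T=pose();A=T.copy();A[2,3]=.32
plan(A)
B=mk(rot(az(105),[0,0,-1]),[.48,-.33,.32]);plan(B,A)
C=mk(rot(az(105),[0,0,-1]),[.50,-.34,.32]);D=mk(rot(az(100),[0,0,-1]),[.50,-.14,.25]);plan(D,B)
E
```

```text
3 rows slide [-0.000e+00 -7.000e-05 -3.921e-02] rot [-0.  0.  0.]
9 rows slide [ 0.03938  0.00627 -0.     ] rot [-1.700e-04 -1.200e-04 -1.552e-01]
5 rows slide [0.03614 0.01245 0.014  ] rot [0.      0.      0.01745]
```

Emit:
servo_tool(slide=[[0, 0, -0.0392], [0, 0, -0.0392], [0, 0, -0.0392], [0.0394, 0.0063, 0], [0.0394, 0.0063, 0], [0.0394, 0.0063, 0], [0.0394, 0.0063, 0], [0.0394, 0.0063, 0], [0.0394, 0.0063, 0], [0.0394, 0.0063, 0], [0.0394, 0.0063, 0], [0.0394, 0.0063, 0], [0, 0, 0], [0, 0, 0]], rotation=[[0, 0, 0], [0, 0, 0], [0, 0, 0], [0, 0, -0.155], [0, 0, -0.155], [0, 0, -0.155], [0, 0, -0.155], [0, 0, -0.155], [0, 0, -0.155], [0, 0, -0.155], [0, 0, -0.155], [0, 0, -0.155], [0, 0, 0], [0, 0, 0]], gripper=[0, 0, 0, 0, 0, 0, 0, 0, 0, 0, 0, 0, 0, 0])

```text
time_s: 1.85
tool_pos: [0.4804, -0.3314, 0.3207]
eef_rot: [[-0.255, 0.967, -0.001], [0.967, 0.255, -0.001], [-0.001, -0.001, -1.0]]
ft_force: [0.5, -0.1, -0.9]
grip_width: 0.998
grasp_force: 0.0
```

Run:
```python
from h import *
s=bot.read_state();T=pose(s);p,d=grab_frame("wrist")
print(s["time_s"],T.round(4),s["joint_pos"].round(1),s["qd"].round(2))
np.savez("pics/w1.npz",p=p,d=d,T=T);cv2.imwrite("pics/w1.png",p[:,:,::-1])
```

```text
1.85 [[-2.554e-01  9.668e-01 -7.000e-04  4.804e-01]
 [ 9.668e-01  2.554e-01 -8.000e-04 -3.314e-01]
 [-6.000e-04 -8.000e-04 -1.000e+00  3.207e-01]
 [ 0.000e+00  0.000e+00  0.000e+00  1.000e+00]] [ 52.    9.9 -23.3  81.    3.9  89.9  43.8] [ 0.72  0.75  1.04 -0.53  0.01  0.12  0.12]
```

View pics/w1.png

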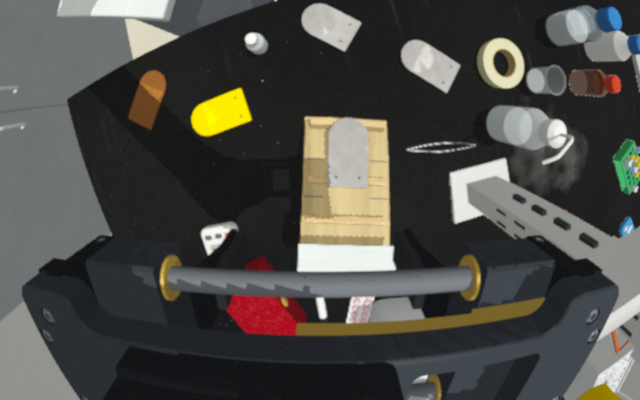

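Wrist view: deck panel spans (304,117)–(386,245), with the fixed tile at (348,155) and the flashing's lower edge near row 244. The short tile is at (331,25) and the long one at (430,65), both tails to the upper left and heads to the lower right.

```bash
cat >> h.py <<'E'
def lift(uv,d,T):
    o,D=ray("wrist",uv,T);M=T@np.array(calibration("wrist")["mount"])
    k=np.array([d[int(round(v)),int(round(u))] for u,v in uv])/(D@M[:3,2]);return o+D*k[:,None]
def tile(p,T,L,near,z=.010):
    """tile outline on plane z -> centre, head azimuth; near=approx pixel"""
    hsv=cv2.cvtColor(p,cv2.COLOR_RGB2HSV);m=((hsv[...,1]<60)&(hsv[...,2]>70)).astype(np.uint8)
    n,l,s,c=cv2.connectedComponentsWithStats(cv2.morphologyEx(m,cv2.MORPH_OPEN,np.ones((3,3))));u,v=np.round(near).astype(int)
    k=cv2.findContours((l==l[v,u]).astype(np.uint8),0,cv2.CHAIN_APPROX_NONE)[0][0][:,0]
    P=onz("wrist",k,z,T)[:,:2];r=cv2.minAreaRect((P*1000).astype(np.float32));b=cv2.boxPoints(r)
    e=[b[1]-b[0],b[2]-b[1]];a=max(e,key=np.linalg.norm);a=a/np.linalg.norm(a);c=np.array(r[0])
    q=P*1000-c;t=q@a;w=q@np.array([-a[1],a[0]])
    wid=lambda sel:np.ptp(w[sel])
    if wid(t>t.max()-6)<wid(t<t.min()+6): a=-a
    print("tile",(c/1000).round(4),"size",np.round(r[1],1),"head az",round(np.degrees(np.arctan2(a[1],a[0])),2));return c/1000,a
E
python3 - <<'E'
from h import *
f=np.load("pics/w1.npz");p,d,T=f["p"],f["d"],f["T"]
tile(p,T,.1,(430,65));tile(p,T,.088,(331,25))
hsv=cv2.cvtColor(p,cv2.COLOR_RGB2HSV)
for v in (130,150,170,190,205,215,225,235,240): 
    r=hsv[v]; ok=[u for u in range(285,405) if r[u][1]>50 and r[u][2]>110 and 8<r[u][0]<30]
    a,b=ok[0],ok[-1]; print(v,a,b,lift([(a+2,v),((a+b)/2,v),(b-2,v)],d,T).round(4).tolist())
col=[(u,v) for v in range(112,262,4) for u in (320,375)]
for q,X in zip(col,lift(col,d,T)): print(q,X.round(4),end=" ; ")
E
```

```text
tile [ 0.612  -0.1372] size [ 59.8 103. ] head az -11.38
tile [ 0.4393 -0.1244] size [59.6 90.8] head az -13.61
130 305 387 [[0.4514, -0.2969, 0.0373], [0.5048, -0.28, 0.067], [0.5656, -0.2655, 0.0357]]
150 304 388 [[0.4576, -0.3242, 0.0543], [0.5113, -0.3062, 0.0771], [0.572, -0.2932, 0.0527]]
170 303 388 [[0.4634, -0.3502, 0.0693], [0.5171, -0.332, 0.087], [0.577, -0.3199, 0.0682]]
190 303 389 [[0.4702, -0.3746, 0.0849], [0.526, -0.3599, 0.0847], [0.5839, -0.3454, 0.0815]]
205 302 389 [[0.4739, -0.3933, 0.0944], [0.5301, -0.3788, 0.0933], [0.587, -0.3634, 0.0949]]
215 301 389 [[0.4758, -0.4053, 0.1017], [0.5322, -0.3906, 0.1012], [0.5902, -0.3761, 0.1002]]
225 300 390 [[0.4777, -0.417, 0.1095], [0.5352, -0.4027, 0.1075], [0.5939, -0.3875, 0.1084]]
235 300 389 [[0.4807, -0.4278, 0.118], [0.5373, -0.4143, 0.115], [0.5952, -0.3998, 0.1151]]
240 300 389 [[0.4824, -0.4342, 0.12], [0.5387, -0.4199, 0.119], [0.5962, -0.4053, 0.1196]]
(320, 112) [ 4.636e-01 -2.668e-01  1.000e-04] ; (375, 112) [ 0.5491 -0.2428  0.0014] ; (320, 116) [ 0.4653 -0.2732 -0.0019] ; (375, 116) [ 5.512e-01 -2.490e-
[... 2124 characters left out ...]
320, 228) [ 0.5025 -0.4143  0.1111] ; (375, 228) [ 0.5764 -0.3953  0.1112] ; (320, 232) [ 0.5036 -0.4182  0.1154] ; (375, 232) [ 0.578  -0.4007  0.1122] ; (320, 236) [ 0.5049 -0.4234  0.1169] ; (375, 236) [ 0.5787 -0.4049  0.1162] ; (320, 240) [ 0.5061 -0.4278  0.1201] ; (375, 240) [ 0.58   -0.4099  0.1184] ; (320, 244) [ 0.5036 -0.4185  0.1521] ; (375, 244) [ 0.5809 -0.4142  0.122 ] ; (320, 248) [ 0.5047 -0.4227  0.1548] ; (375, 248) [ 0.5725 -0.406   0.1541] ; (320, 252) [ 0.5058 -0.4269  0.1574] ; (375, 252) [ 0.5732 -0.4097  0.1578] ; (320, 256) [ 0.5068 -0.4305  0.1611] ; (375, 256) [ 0.5745 -0.4145  0.1594] ; (320, 260) [ 0.5082 -0.4356  0.1618] ; (375, 260) [ 0.5746 -0.4173  0.1648] ;
```

Run:
```python
import numpy as np,cv2
p=np.load("pics/w1.npz")["p"];cv2.imwrite("pics/w1c.png",cv2.resize(p[105:275,285:405,::-1],None,fx=3.5,fy=3.5,interpolation=cv2.INTER_CUBIC))
```

```text
(no output)
```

View pics/w1c.png

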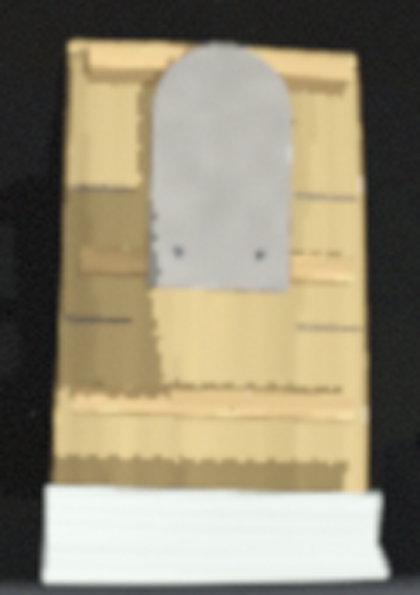

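```bash
cat > fit.py <<'E'
from h import *
def deckfit(p,d,T,rows,u0=285,u1=405,verb=True):
    hsv=cv2.cvtColor(p,cv2.COLOR_RGB2HSV);Ls,Rs=[],[]
    for v in rows:
        r=hsv[v];ok=[u for u in range(u0,u1) if r[u][1]>50 and r[u][2]>60 and 8<r[u][0]<30]
        Ls.append((ok[0]+2,v));Rs.append((ok[-1]-2,v))
    L,R=lift(Ls,d,T),lift(Rs,d,T)
    # edge lines on horizontal plane x = a + b*y
    fl=np.polyfit(L[:,1],L[:,0],1);fr=np.polyfit(R[:,1],R[:,0],1);b=(fl[0]+fr[0])/2
    h=np.array([-b,-1]);h/=np.linalg.norm(h);n=np.array([-h[1],h[0]])
    c=(np.mean(L[:,:2]@n)+np.mean(R[:,:2]@n))/2
    P=np.r_[L,R];k=np.polyfit(P[:,:2]@h,P[:,2],1)
    t=np.mean(P[:,:2]@h-(P[:,2]-.030)/np.tan(np.pi/6))
    if verb: print("slopes",fl[0].round(4),fr[0].round(4),"az",np.degrees(np.arctan2(h[1],h[0])).round(2),"width",abs(np.mean(L[:,:2]@n)-np.mean(R[:,:2]@n)).round(4),"tilt",np.degrees(np.arctan(k[0])).round(2),"c",c.round(4),"t0",t.round(4))
    return h,n,c,t
E
cat >> h.py <<'E'
class Deck:
    def __init__(s,h,n,c,t):
        s.h=np.r_[h,0];s.n=np.r_[n,0];s.c=c;s.t=t
        s.up=.8660254*s.h+[0,0,.5];s.no=-.5*s.h+[0,0,.8660254]
    def P(s,u,y=0,w=0): # u up panel, y left, w out of panel
        return s.h*s.t+s.n*(s.c+y)+[0,0,.03]+s.up*u+s.no*w
    def tile(s,nib_u,ang,back,up=0,off=0,ds=.005,tipbelow=.003):
        """tool pose: gripping 'back' tailward of nib point; lifted up (panel normal), off up the slope. tool x = -tile x"""
        a=np.radians(ang);x=s.up*np.cos(a)-s.no*np.sin(a);z=s.no*np.cos(a)+s.up*np.sin(a)
        tip=s.P(nib_u+off,0,.009+up)-x*back-z*tipbelow
        return mk(rot(-x,-z),tip+z*.014)
E
python3 - <<'E'
from fit import *
f=np.load("pics/w1.npz");p,d,T=f["p"],f["d"],f["T"]
h,n,c,t=deckfit(p,d,T,[r for r in range(134,172,2)]+[r for r in range(190,212,2)]+[r for r in range(230,242,2)])
D=Deck(h,n,c,t)
print("eaves",D.P(0),"mid bat",D.P(.1535,0,.009),"flash edge top",D.P(.184,0,.034))
pr=lambda *a:proj(D.P(*a),T).round(1).tolist()
print("line61",pr(.061,.055),pr(.061,-.055),"line117",pr(.117,.055),pr(.117,-.055),"flash",pr(.184,.0,.034),pr(.184,.05,.034),pr(.184,-.05,.034),"bat",pr(.1435,.0,.009),pr(.1535,0,.009),pr(.1535,.055,.009),pr(.1535,-.055,.009),"fixed tail",pr(.005,0,.025),"eaves",pr(0,0,0))
E
```

```text
slopes -0.2028 -0.2251 az -77.92 width 0.1199 tilt 12.37 c 0.4393 t0 0.3572
eaves [ 0.5043338  -0.25741378  0.03      ] mid bat [ 0.53120711 -0.38300578  0.11454423] flash edge top [ 0.53411838 -0.39661157  0.15144486]
line61 [[384.5, 153.1]] [[309.1, 149.0]] line117 [[385.1, 190.3]] [[307.1, 186.6]] flash [[348.2, 234.0]] [[387.3, 235.2]] [[308.0, 232.3]] bat [[346.9, 205.9]] [[346.7, 213.2]] [[386.7, 214.8]] [[305.6, 211.4]] fixed tail [[349.4, 108.6]] eaves [[347.6, 113.6]]
```

```bash
cat >> h.py <<'E'
from scipy.optimize import least_squares
def deckpts(obs,T,x0=(-77.5,.44,.352)):
    """obs: (u_panel,y,w, pixel or None, pixel or None) -> Deck by least squares on point pixels"""
    def D(q): a=az(q[0])[:2];return Deck(np.array(a),np.array([-a[1],a[0]]),q[1],q[2])
    def res(q):
        r=[]
        for u,y,w,pu,pv in obs:
            e=proj(D(q).P(u,y,w),T)[0]; 
            if pu is not None:r.append(e[0]-pu)
            if pv is not None:r.append(e[1]-pv)
        return np.array(r)
    s=least_squares(res,x0,loss="soft_l1",x_scale=(1,.003,.003));print("deck az,c,t",s.x.round(4),"res px",res(s.x).round(1));return D(s.x)
E
python3 - <<'E'
from h import *
T=np.load("pics/w1.npz")["T"];N=None
obs=[(.061,-.052,0,N,158.4),(.061,.049,0,N,161.3),(.117,-.052,0,N,196.1),(.117,.049,0,N,198.4),
(.1535,-.05,.009,N,223),(.1535,.05,.009,N,224.1),(.184,-.05,.034,N,244.1),(.184,.05,.034,N,245.6),
(.17,-.062,0,300.5,N),(.17,.062,0,390,N),(.10,-.062,0,302.5,N),(.10,.062,0,389,N),(.03,-.062,0,304.5,N),(.03,.062,0,388,N)]
D=deckpts(obs,T)
print("mid bat",D.P(.1535,0,.009),"flash",D.P(.184,0,.034),"centre",D.P(.0,0,0))
E
```

```text
deck az,c,t [-77.0476   0.4327   0.3781] res px [ 0.9  0.6  0.9  0.7 -1.  -0.3 -0.9 -0.9  0.2 -0.2  0.2  0.   0.3 -0.6]
mid bat [ 0.53523959 -0.3966275   0.11454423] flash [ 0.53835825 -0.41018726  0.15144486] centre [ 0.50645197 -0.27146043  0.03      ]
```

Run:
```python
from h import *
A=mk(rot(az(168.6),[0,0,-1]),[.605,-.137,.30]);plan(A)
B=A.copy();B[2,3]=.13;plan(B,A)
print(proj([[.612,-.137,.01],[.66,-.147,.01]],B))
```

```text
7 rows slide [0.00916 0.03359 0.00292] rot [-1.3000e-04 -4.0000e-05 -1.5922e-01]
4 rows slide [-0.      0.      0.0425] rot [ 0.  0. -0.]
[[320.99147547 191.15673229]
 [320.65626791 235.2741127 ]]
```

Emit:
servo_tool(slide=[[0.0092, 0.0336, 0.0029], [0.0092, 0.0336, 0.0029], [0.0092, 0.0336, 0.0029], [0.0092, 0.0336, 0.0029], [0.0092, 0.0336, 0.0029], [0.0092, 0.0336, 0.0029], [0.0092, 0.0336, 0.0029], [0, 0, 0.0425], [0, 0, 0.0425], [0, 0, 0.0425], [0, 0, 0.0425], [0, 0, 0], [0, 0, 0]], rotation=[[0, 0, -0.1592], [0, 0, -0.1592], [0, 0, -0.1592], [0, 0, -0.1592], [0, 0, -0.1592], [0, 0, -0.1592], [0, 0, -0.1592], [0, 0, 0], [0, 0, 0], [0, 0, 0], [0, 0, 0], [0, 0, 0], [0, 0, 0]], gripper=[0, 0, 0, 0, 0, 0, 0, 0, 0, 0, 0, 0, 0])

```text
time_s: 3.52
tool_pos: [0.6061, -0.1359, 0.132]
eef_rot: [[-0.98, 0.197, 0.002], [0.197, 0.98, -0.0], [-0.002, 0.0, -1.0]]
ft_force: [0.1, 0.5, 1.0]
grip_width: 0.998
grasp_force: 0.0
```

Run:
```python
from h import *
s=bot.read_state();T=pose(s);p,d=grab_frame("wrist")
print(s["time_s"],T.round(4).tolist(),s["joint_pos"].round(1))
np.savez("pics/w2.npz",p=p,d=d,T=T);cv2.imwrite("pics/w2.png",p[:,:,::-1])
try:
    tile(p,T,.1,(321,180))
except Exception as e: print(e)
```

```text
3.525 [[-0.9805, 0.1967, 0.0017, 0.6061], [0.1967, 0.9805, -0.0002, -0.1359], [-0.0017, 0.0001, -1.0, 0.132], [0.0, 0.0, 0.0, 1.0]] [ 39.6  21.2 -36.6  91.8  13.1  71.3  79.3]
tile [ 0.6118 -0.1373] size [ 58.3 100.4] head az -11.38
```

View pics/w2.png

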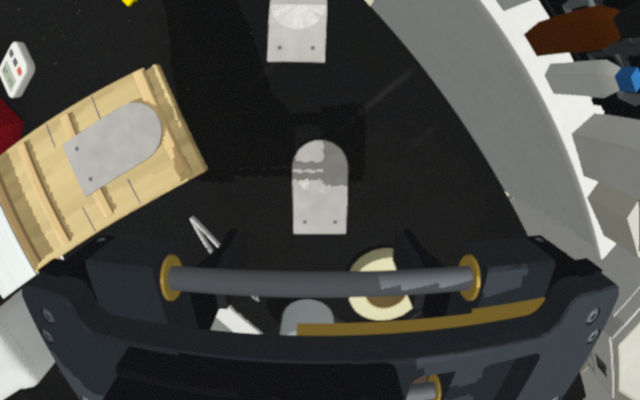

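The long tile is centred at (321,187), head edge at row 234, tail at row 140. It measures 58×100 mm, consistent with the long tile. I'll descend and grip.

Run:
```python
from h import *
plan(mk(rot(az(168.62),[0,0,-1]),[.6118,-.1373,.017]),n=5)
```

```text
5 rows slide [-0.00104 -0.0001   0.02316] rot [-2.0e-05  6.4e-04  2.2e-04]
```

Emit:
servo_tool(slide=[[-0.001, -0.0001, 0.0226], [-0.001, -0.0001, 0.0226], [-0.001, -0.0001, 0.0226], [-0.001, -0.0001, 0.0226], [-0.001, -0.0001, 0.0226], [0, 0, 0], [0, 0, 0]], rotation=[[0, 0.0006, 0], [0, 0.0006, 0], [0, 0.0006, 0], [0, 0.0006, 0], [0, 0.0006, 0], [0, 0, 0], [0, 0, 0]], gripper=[0, 0, 0, 0, 0, 0, 0])

```text
time_s: 4.45
tool_pos: [0.6103, -0.1363, 0.018]
eef_rot: [[-0.981, 0.195, -0.002], [0.195, 0.981, 0.001], [0.002, 0.0, -1.0]]
ft_force: [0.2, 0.0, 0.6]
grip_width: 1.001
grasp_force: 0.0
```

Emit:
servo_tool(slide=[[-0.0013, -0.0005, 0.0018], [0, 0, 0], [0, 0, 0], [0, 0, 0], [0, 0, 0], [0, 0, 0], [0, 0, 0], [0, 0, 0]], rotation=[[0, 0, 0], [0, 0, 0], [0, 0, 0], [0, 0, 0], [0, 0, 0], [0, 0, 0], [0, 0, 0], [0, 0, 0]], gripper=[0, 0, 1, 1, 1, 1, 1, 1])

```text
time_s: 5.45
tool_pos: [0.6109, -0.1372, 0.0158]
eef_rot: [[-0.981, 0.195, -0.003], [0.195, 0.981, 0.001], [0.003, -0.0, -1.0]]
ft_force: [-0.1, 0.1, -0.2]
grip_width: 0.399
grasp_force: 0.0
```

Run:
```python
from h import *
s=bot.read_state();T=pose(s);p,d=grab_frame("wrist");s=bot.read_state()
print(s["time_s"],s["grip_width"],s["grasp_force"],s["joint_pos"].round(1))
np.savez("pics/w3.npz",p=p,d=d,T=T);cv2.imwrite("pics/w3.png",cv2.resize(p[80:400,200:440,::-1],None,fx=1.8,fy=1.8))
```

```text
5.5 0.3571065724931594 0.0 [ 37.4  28.5 -34.3  96.8  18.   60.5  76.1]
```

View pics/w3.png

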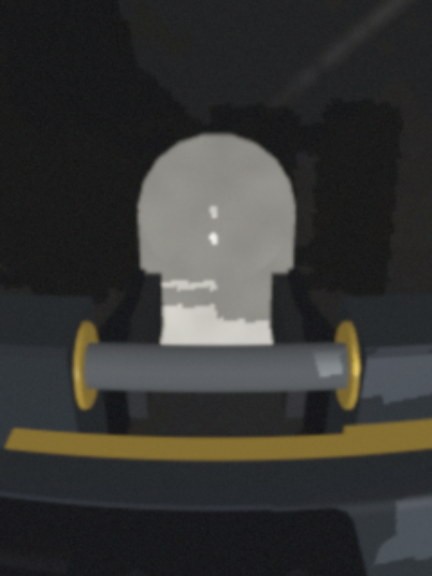

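Run:
```python
from h import *
f=np.load("pics/w3.npz");d,T=f["d"],f["T"]
Ti=np.linalg.inv(T)
for v in (225,233,238,245,255,262):
    uv=[(u,v) for u in range(252,390,6)];X=lift(uv,d,T)@Ti[:3,:3].T+Ti[:3,3]
    print(v,[(q[0],*(x*1000).round(0).astype(int)) for q,x in zip(uv,X)])
```

```text
225 [(252, np.int64(-1), np.int64(-47), np.int64(16)), (258, np.int64(-1), np.int64(-43), np.int64(16)), (264, np.int64(-2), np.int64(-39), np.int64(17)), (270, np.int64(-2), np.int64(-35), np.int64(17)), (276, np.int64(-1), np.int64(-30), np.int64(15)), (282, np.int64(3), np.int64(-25), np.int64(6)), (288, np.int64(3), np.int64(-20), np.int64(6)), (294, np.int64(3), np.int64(-17), np.int64(6)), (300, np.int64(3), np.int64(-13), np.int64(5)), (306, np.int64(3), np.int64(-9), np.int64(5)), (312, np.int64(3), np.int64(-5), np.int64(5)), (318, np.int64(3), np.int64(-1), np.int64(5)), (324, np.int64(4), np.int64(3), np.int64(4)), (330, np.int64(3), np.int64(7), np.int64(5)), (336, np.int64(3), np.int64(11), np.int64(6)), (342, np.int64(3), np.int64(15), np.int64(6)), (348, np.int64(3), np.int64(19), np.int64(5)), (354, np.int64(3), np.int64(23), np.int64(5)), (360, np.int64(3), np.int64(27), np.int64(6)), (366, np.int64(-2), np.int64(33), np.int64(16)), (372, np.int64(-1), np.int64(37), np.int64(15)), (378, np.int64(-1), np.int64(41), np.int64(16)), (384, np.int64(-1), np.int64(45), np.i
[... 5032 characters left out ...]
.int64(5)), (306, np.int64(-25), np.int64(-9), np.int64(5)), (312, np.int64(-24), np.int64(-5), np.int64(4)), (318, np.int64(-24), np.int64(-1), np.int64(5)), (324, np.int64(-25), np.int64(3), np.int64(7)), (330, np.int64(-25), np.int64(7), np.int64(5)), (336, np.int64(-25), np.int64(12), np.int64(5)), (342, np.int64(-25), np.int64(16), np.int64(6)), (348, np.int64(-25), np.int64(20), np.int64(5)), (354, np.int64(2), np.int64(18), np.int64(-42)), (360, np.int64(10), np.int64(19), np.int64(-55)), (366, np.int64(10), np.int64(22), np.int64(-56)), (372, np.int64(12), np.int64(24), np.int64(-60)), (378, np.int64(11), np.int64(27), np.int64(-59)), (384, np.int64(11), np.int64(30), np.int64(-59))]
```

Run:
```python
from h import *
f=np.load("pics/w2.npz");d,T=f["d"],f["T"];Ti=np.linalg.inv(T)
for v in range(222,262,4):
    uv=[(u,v) for u in list(range(216,244,4))+list(range(398,426,4))];X=lift(uv,d,T)@Ti[:3,:3].T+Ti[:3,3]
    print(v,[(q[0],*[int(round(k*1000)) for k in x]) for q,x in zip(uv,X) if x[2]<.06])
tip=lambda T,X:proj(np.array(X)@T[:3,:3].T+T[:3,3],T).round(0).tolist()
print(tip(T,[[.0095,.0435,.014],[.0095,.0435,-.02]]),tip(T,[[.0095,.017,.014],[.0095,.017,-.02]]))
```

```text
222 []
226 []
230 [(232, 11, -50, -22), (236, 10, -48, -21), (240, 10, -46, -20), (398, 10, 46, -19), (406, 11, 50, -23), (410, 11, 52, -23)]
234 [(228, 11, -51, -29), (232, 11, -49, -28), (236, 9, -48, -24), (240, 9, -45, -23), (398, 10, 45, -24), (402, 9, 47, -24), (406, 11, 49, -28), (410, 11, 51, -28)]
238 [(224, 11, -52, -34), (228, 11, -50, -33), (232, 10, -48, -31), (236, 81, 1, -182), (240, 9, -44, -29), (398, 9, 44, -29), (402, 9, 46, -29), (406, 10, 48, -30), (410, 11, 49, -34), (414, 12, 51, -35)]
242 [(224, 11, -50, -38), (228, 11, -48, -38), (232, 10, -47, -35), (236, 9, -45, -35), (240, 8, -43, -32), (398, 8, 43, -31), (402, 9, 45, -34), (406, 9, 47, -34), (410, 10, 49, -36), (414, 11, 50, -38), (418, 11, 53, -38)]
246 [(220, 12, -51, -44), (224, 11, -49, -44), (228, 9, -48, -39), (232, 10, -46, -40), (236, 9, -44, -39), (240, 7, -43, -34), (398, 5, 44, -31), (402, 8, 44, -37), (406, 10, 46, -40), (410, 10, 48, -40), (414, 11, 49, -43), (418, 11, 51, -43), (422, 11, 53, -44)]
250 [(216, 12, -51, -49), (220, 11, -50, -47), (224, 10, -48, -46), (228, 9, -47, -44), (232, 10, -44, -45), (236, 8, -43, -42), (240, 4, -44, -33), (398, 3, 44, -31), (402, 6, 44, -37), (406, 10, 44, -45), (410, 10, 47, -44), (414, 9, 49, -44), (418, 10, 50, -47), (422, 11, 52, -48)]
254 [(216, 11, -50, -53), (220, 11, -49, -52), (224, 10, -47, -50), (228, 10, -45, -50), (232, 9, -44, -47), (236, 7, -43, -43), (240, 2, -43, -34), (398, 1, 44, -32), (402, 5, 44, -39), (406, 8, 44, -46), (410, 10, 45, -50), (414, 10, 47, -50), (418, 10, 49, -50), (422, 11, 50, -53)]
258 [(216, 11, -49, -57), (220, 10, -48, -54), (224, 9, -46, -53), (228, 10, -44, -53), (232, 7, -44, -49), (236, 4, -43, -43), (240, 1, -43, -37), (398, -2, 44, -32), (402, 3, 44, -41), (406, 5, 45, -45), (410, 9, 45, -51), (414, 10, 46, -53), (418, 10, 48, -54), (422, 11, 49, -56)]
[[383.0, 211.0], [394.0, 231.0]] [[344.0, 211.0], [349.0, 232.0]]
```

The close-up shows the fingers closing above the tile. Depth puts the actual tips about 20 mm behind the reported TCP (x≈10, z≈−20), not 14 mm ahead. I'll use the measured value, reopen, and descend with care.

Emit:
servo_tool(slide=[[0, 0, 0], [0, 0, 0], [0, 0, 0], [0, 0, 0], [0, 0, 0], [0, 0, 0], [0, 0, 0], [-0.001, 0, 0.01], [0, 0, 0.01], [0, 0, 0.005], [0, 0, 0.002], [0, 0, 0]], rotation=[[0, 0, 0], [0, 0, 0], [0, 0, 0], [0, 0, 0], [0, 0, 0], [0, 0, 0], [0, 0, 0], [0, 0, 0], [0, 0, 0], [0, 0, 0], [0, 0, 0], [0, 0, 0]], gripper=[0, 0, 0, 0, 0, 0, 0, 0, 0, 0, 0, 0])

```text
time_s: 7.0
tool_pos: [0.6118, -0.1373, -0.0113]
eef_rot: [[-0.981, 0.195, -0.003], [0.195, 0.981, 0.001], [0.003, -0.0, -1.0]]
ft_force: [-0.1, -0.2, -0.0]
grip_width: 1.001
grasp_force: 0.0
```

Run:
```python
from h import *
s=bot.read_state();T=pose(s);p,d=grab_frame("wrist")
print(s["time_s"],T[:3,3],s["ft_force"].round(1),s["grip_width"],s["joint_pos"].round(1))
np.savez("pics/w4.npz",p=p,d=d,T=T)
Ti=np.linalg.inv(T)
for v in range(222,242,3):
    uv=[(u,v) for u in list(range(228,248,4))+list(range(394,414,4))];X=lift(uv,d,T)
    print(v,[(q[0],*[int(round(k*1000)) for k in x@Ti[:3,:3].T+Ti[:3,3]],"z",int(round(x[2]*1000))) for q,x in zip(uv,X)])
tile(p,T,.1,(321,190))
```

```text
7.0 [ 0.61178315 -0.13732675 -0.01131419] [-0.1 -0.2 -0. ] 1.000579458097658 [ 36.7  30.5 -33.5  97.6  19.3  58.   75.2]
222 [(228, 12, -56, -12, 'z', 0), (232, 12, -53, -11, 'z', 0), (236, 12, -51, -11, 'z', 0), (240, 12, -48, -11, 'z', 0), (244, 12, -45, -13, 'z', 1), (394, 12, 45, -11, 'z', 0), (398, 11, 48, -11, 'z', -1), (402, 12, 50, -11, 'z', 0), (406, 12, 53, -11, 'z', 0), (410, 12, 55, -11, 'z', 0)]
225 [(228, 9, -56, -11, 'z', -1), (232, 9, -53, -11, 'z', 0), (236, 9, -51, -10, 'z', -1), (240, 10, -48, -12, 'z', 1), (244, 10, -46, -12, 'z', 0), (394, 10, 45, -13, 'z', 1), (398, 10, 48, -11, 'z', 0), (402, 9, 51, -10, 'z', -1), (406, 10, 53, -12, 'z', 1), (410, 10, 56, -11, 'z', 0)]
228 [(228, 8, -56, -12, 'z', 1), (232, 8, -53, -13, 'z', 1), (236, 8, -51, -11, 'z', 0), (240, 7, -49, -11, 'z', -1), (244, 8, -46, -11, 'z', 0), (394, 8, 46, -12, 'z', 0), (398, 8, 48, -11, 'z', 0), (402, 8, 50, -13, 'z', 1), (406, 11, 51, -20, 'z', 8), (410, 8, 55, -13, 'z', 1)]
231 [(228, 5, -57, -11, 'z', -1), (232, 11, -50, -24, 'z', 13), (236, 10, -48, -21, 'z', 10), (240, 9, -46, -19, 'z',
[... 412 characters left out ...]
06, 11, 49, -28, 'z', 17), (410, 11, 51, -28, 'z', 16)]
237 [(228, 11, -50, -32, 'z', 20), (232, 10, -48, -31, 'z', 19), (236, 9, -46, -28, 'z', 17), (240, 10, -44, -29, 'z', 17), (244, 8, -42, -26, 'z', 14), (394, 2, 46, -11, 'z', 0), (398, 9, 44, -26, 'z', 15), (402, 10, 46, -29, 'z', 17), (406, 10, 48, -29, 'z', 18), (410, 11, 50, -32, 'z', 21)]
240 [(228, 81, 1, -182, 'z', 171), (232, 10, -48, -33, 'z', 22), (236, 9, -46, -32, 'z', 21), (240, 9, -43, -32, 'z', 21), (244, 6, -43, -25, 'z', 13), (394, 4, 44, -20, 'z', 9), (398, 8, 44, -30, 'z', 18), (402, 9, 45, -32, 'z', 20), (406, 9, 48, -32, 'z', 20), (410, 11, 49, -36, 'z', 25)]
tile [ 0.6115 -0.1367] size [204.6 101.3] head az -101.49
```

Emit:
servo_tool(slide=[[0, 0, 0.003], [0, 0, 0.0015], [0, 0, 0], [0, 0, 0], [0, 0, 0], [0, 0, 0], [0, 0, 0], [0, 0, 0], [0, 0, 0], [0, 0, 0]], rotation=[[0, 0, 0], [0, 0, 0], [0, 0, 0], [0, 0, 0], [0, 0, 0], [0, 0, 0], [0, 0, 0], [0, 0, 0], [0, 0, 0], [0, 0, 0]], gripper=[0, 0, 0, 1, 1, 1, 1, 1, 1, 1])

```text
time_s: 8.3
tool_pos: [0.6118, -0.1373, -0.0156]
eef_rot: [[-0.981, 0.195, -0.003], [0.195, 0.981, 0.0], [0.003, -0.0, -1.0]]
ft_force: [-0.8, -0.4, 0.1]
grip_width: 0.635
grasp_force: 30.0
```

```bash
cat >> h.py <<'E'
def deck(a,c,t):
    h=np.array(az(a)[:2]);return Deck(h,np.array([-h[1],h[0]]),c,t)
def hang(D,u,ang,back,up=0,off=0,under=-.0206,dy=0):
    a=np.radians(ang);x=D.up*np.cos(a)-D.no*np.sin(a);z=D.no*np.cos(a)+D.up*np.sin(a)
    R=rot(-x,-z);return mk(R,D.P(u+off,dy,.009+up)-R@np.array([-back,0,under]))
D1=(-77.05,.4327,.3781)
E
python3 - <<'E'
from h import *
T=pose();A=T.copy();A[2,3]+=.17;plan(A)
D=deck(*D1);H=hang(D,.1535,10.1,.044,up=.05,off=.004);print(H.round(4));plan(H,A)
G=hang(D,.1535,10.1,.044,up=.012,off=.004);plan(G,H)
E
```

```text
4 rows slide [ 0.00013 -0.      -0.0425 ] rot [ 0.  0. -0.]
[[-0.2107  0.9746  0.0763  0.5227]
 [ 0.9164  0.2241 -0.3317 -0.3422]
 [-0.3404  0.     -0.9403  0.1255]
 [ 0.      0.      0.      1.    ]]
8 rows slide [-0.00766 -0.028    0.00579] rot [ 0.0247  -0.03884  0.14209]
1 rows slide [-0.00666 -0.       0.03741] rot [-0. -0. -0.]
```

Emit:
servo_tool(slide=[[0, 0, -0.02], [0, 0, -0.05], [0, 0, -0.05], [0, 0, -0.05], [-0.0077, -0.028, 0.0058], [-0.0077, -0.028, 0.0058], [-0.0077, -0.028, 0.0058], [-0.0077, -0.028, 0.0058], [-0.0077, -0.028, 0.0058], [-0.0077, -0.028, 0.0058], [-0.0077, -0.028, 0.0058], [-0.0077, -0.028, 0.0058], [0, 0, 0], [0, 0, 0]], rotation=[[0, 0, 0], [0, 0, 0], [0, 0, 0], [0, 0, 0], [0.0247, -0.0388, 0.1421], [0.0247, -0.0388, 0.1421], [0.0247, -0.0388, 0.1421], [0.0247, -0.0388, 0.1421], [0.0247, -0.0388, 0.1421], [0.0247, -0.0388, 0.1421], [0.0247, -0.0388, 0.1421], [0.0247, -0.0388, 0.1421], [0, 0, 0], [0, 0, 0]], gripper=[1, 1, 1, 1, 1, 1, 1, 1, 1, 1, 1, 1, 1, 1])

```text
time_s: 10.05
tool_pos: [0.5247, -0.3417, 0.1265]
eef_rot: [[-0.213, 0.974, 0.078], [0.916, 0.227, -0.331], [-0.34, 0.001, -0.94]]
ft_force: [-0.7, -0.6, -0.2]
grip_width: 0.635
grasp_force: 30.0
```

Run:
```python
from h import *
s=bot.read_state();T=pose(s);p,d=grab_frame("wrist")
print(s["time_s"],T.round(4).tolist(),s["ft_force"].round(1),s["grip_width"],s["joint_pos"].round(1))
np.savez("pics/w5.npz",p=p,d=d,T=T)
D=deck(*D1);print("predicted line61",proj([D.P(.061,.055),D.P(.061,-.055)],T).round(0).tolist())
cv2.imwrite("pics/w5.png",cv2.resize(p[60:280,200:440,::-1],None,fx=2.6,fy=2.6,interpolation=cv2.INTER_CUBIC))
```

```text
10.05 [[-0.2127, 0.974, 0.0783, 0.5247], [0.916, 0.2266, -0.331, -0.3417], [-0.3402, 0.0013, -0.9404, 0.1265], [0.0, 0.0, 0.0, 1.0]] [-0.7 -0.6 -0.2] 0.6346319868947952 [ 39.9  10.3 -21.3 105.6  24.7  56.2  20. ]
predicted line61 [[387.0, 156.0], [247.0, 156.0]]
```

View pics/w5.png

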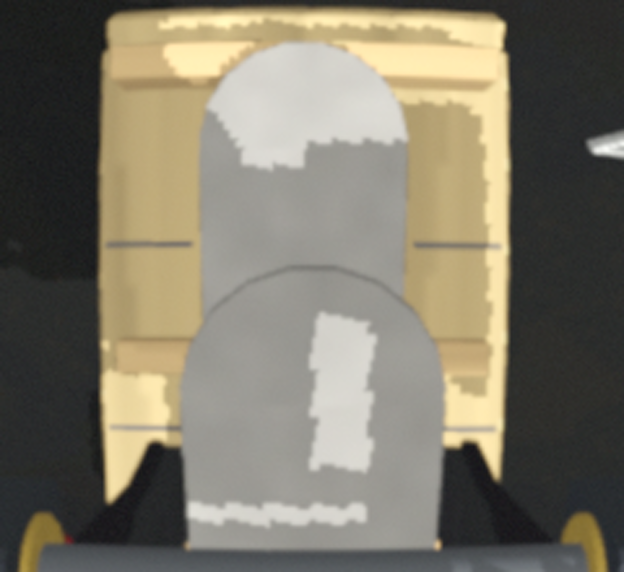

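Run:
```python
from h import *
f=np.load("pics/w5.npz");T,p=f["T"],f["p"];N=None
g=lambda x,y:(200+(x-.8)/2.6,60+(y-.8)/2.6)
obs=[]
for u,y,cy in [(.061,-.045,244),(.061,.045,245.5),(.117,-.045,428),(.117,.045,429.5)]: obs.append((u,y,0,N,g(0,cy)[1]))
gray=p.astype(int).sum(2)
for v in (120,140,165,175,185,195):
    r=gray[v];l=[u for u in range(225,260) if r[u]>220];q=[u for u in range(375,410) if r[u]>220]
    print(v,l[0],q[-1],end=" ")
print()
for s,cx1,cx2 in [(.061,100,508.5),(.117,104,503)]: obs+=[(s,-.062,0,g(cx1,0)[0],N),(s,.062,0,g(cx2,0)[0],N)]
D=deckpts(obs,T)
G=hang(D,.1535,10.1,.044,up=.012,off=.004);plan(G)
for uv in [(312,115),(312,130)]: print(lift([uv],f["d"],T))
print("fixed tile sides", [proj(D.P(.061,y,.02),T).round(1).tolist() for y in (-.028,.028)],g(202,244),g(407,244))
```

```text
120 238 396 140 238 395 165 238 396 175 238 395 185 238 395 195 238 395 
deck az,c,t [-77.3485   0.4347   0.3744] res px [ 0.2  0.1 -0.2 -0.2  0.  -0.   0.1 -0.1]
1 rows slide [-0.00508 -0.00281  0.03784] rot [ 0.00396 -0.00022  0.00693]
[[ 0.50674817 -0.28738635  0.06977666]]
[[ 0.50896769 -0.2971709   0.07300773]]
fixed tile sides [[[277.2, 153.2]], [[355.8, 153.5]]] (277.38461538461536, 153.53846153846155) (356.2307692307692, 153.53846153846155)
```

```bash
sed -i 's/^D1=.*/D1=(-77.35,.4347,.3744)/' h.py
python3 - <<'E'
from h import *
f=np.load("pics/w5.npz");T=f["T"]
q=lambda X:proj(np.array(X)@T[:3,:3].T+T[:3,3],T).round(1).tolist()
print("tail",q([.05,0,-.0256]),q([.05,0,-.0206]),"meas",(200+312/2.6,60+266/2.6),"sides",q([.0,-.028,-.0256]),q([0,.028,-.0256]),"meas",200+183/2.6,200+443/2.6)
uv=[(320,v) for v in (170,185,200,215)]+[(290,200),(350,200)];Ti=np.linalg.inv(T);print((lift(uv,f["d"],T)@Ti[:3,:3].T+Ti[:3,3]).round(4))
D=deck(*D1);G=hang(D,.1535,10.1,.044,up=.010,off=.004);plan(G,n=3)
E
```

```text
tail [[319.5, 164.1]] [[319.5, 162.2]] meas (320.0, 162.30769230769232) sides [[270.5, 251.0]] [[368.7, 251.0]] meas 270.38461538461536 370.38461538461536
[[ 0.0472  0.0002 -0.0268]
 [ 0.0392  0.0002 -0.0267]
 [ 0.0307  0.0002 -0.0258]
 [ 0.0225  0.0002 -0.0265]
 [ 0.0309 -0.0156 -0.0264]
 [ 0.031   0.0161 -0.0269]]
3 rows slide [-0.0018  -0.00092  0.01327] rot [ 1.32e-03 -7.00e-05  2.32e-03]
```

Emit:
servo_tool(slide=[[-0.0018, -0.0009, 0.0133], [-0.0018, -0.0009, 0.0133], [-0.0018, -0.0009, 0.0133], [0, 0, 0], [0, 0, 0]], rotation=[[0.0013, 0, 0.0023], [0.0013, 0, 0.0023], [0.0013, 0, 0.0023], [0, 0, 0], [0, 0, 0]], gripper=[1, 1, 1, 1, 1])

```text
time_s: 10.72
tool_pos: [0.525, -0.3612, 0.0897]
eef_rot: [[-0.204, 0.976, 0.072], [0.918, 0.217, -0.332], [-0.34, -0.001, -0.94]]
ft_force: [1.5, 0.5, -0.8]
grip_width: 0.634
grasp_force: 30.0
```

Run:
```python
from h import *
D=deck(*D1);T=pose();print(bot.read_state()["ft_force"])
B=hang(D,.1535,10.1,.044);E=np.linalg.inv(B)@T;print("err in final tool frame",E[:3,3].round(4),Ro.from_matrix(E[:3,:3]).as_rotvec(degrees=True).round(2))
plan(hang(D,.1535,10.1,.044,up=.002,off=.004),n=4)
```

```text
[ 1.47662432  0.51265757 -0.75609106]
err in final tool frame [-0.0022 -0.0015 -0.0093] [0.13 0.03 0.11]
4 rows slide [-0.00034  0.00038  0.00165] rot [-0.00056 -0.00013 -0.00046]
```

Emit:
servo_tool(slide=[[-0.0004, 0.0004, 0.0017], [-0.0004, 0.0004, 0.0017], [-0.0004, 0.0004, 0.0017], [-0.0004, 0.0004, 0.0017], [0, 0, 0], [0, 0, 0]], rotation=[[-0.0005, 0, -0.0005], [-0.0005, 0, -0.0005], [-0.0005, 0, -0.0005], [-0.0005, 0, -0.0005], [0, 0, 0], [0, 0, 0]], gripper=[1, 1, 1, 1, 1, 1])

```text
time_s: 11.48
tool_pos: [0.5273, -0.3647, 0.084]
eef_rot: [[-0.206, 0.976, 0.074], [0.918, 0.219, -0.332], [-0.34, -0.0, -0.94]]
ft_force: [-0.7, -0.9, -0.5]
grip_width: 0.634
grasp_force: 30.0
```

```bash
cat >> h.py <<'E'
def status(B):
    s=bot.read_state();T=pose(s);E=np.linalg.inv(B)@T
    print(s["time_s"],"err",(E[:3,3]*1000).round(2),Ro.from_matrix(E[:3,:3]).as_rotvec(degrees=True).round(2),"F tool",(T[:3,:3].T@s["ft_force"]).round(1),"torque tool",(T[:3,:3].T@s["wrist_torque"]).round(2),"grip",round(s["grip_width"],3))
E
python3 -c "
from h import *
status(hang(deck(*D1),.1535,10.1,.044))"
```

```text
11.475 err [-3.94 -0.1  -2.57] [ 0.02  0.02 -0.  ] F tool [-0.5 -0.9  0.7] torque tool [-0.1   0.53  0.02] grip 0.634
```

Emit:
servo_tool(slide=[[0, 0, 0.001], [0, 0, 0.001], [0, 0, 0]], rotation=[[0, 0, 0], [0, 0, 0], [0, 0, 0]], gripper=[1, 1, 1])

```text
time_s: 11.85
tool_pos: [0.5273, -0.3654, 0.082]
eef_rot: [[-0.206, 0.976, 0.074], [0.918, 0.219, -0.332], [-0.34, -0.0, -0.94]]
ft_force: [-0.3, 0.2, -1.0]
grip_width: 0.635
grasp_force: 30.0
```

```bash
python3 -c "
from h import *
status(hang(deck(*D1),.1535,10.1,.044))"
```

```text
11.85 err [-3.89 -0.18 -0.46] [ 0.03  0.02 -0.  ] F tool [ 0.6 -0.2  0.8] torque tool [-0.09  0.49  0.08] grip 0.635
```

Emit:
servo_tool(slide=[[0, 0, 0.0007], [0, 0, 0.0007], [0, 0, 0]], rotation=[[0, 0, 0], [0, 0, 0], [0, 0, 0]], gripper=[1, 1, 1])

```text
time_s: 12.22
tool_pos: [0.5275, -0.3655, 0.0817]
eef_rot: [[-0.206, 0.976, 0.074], [0.917, 0.219, -0.332], [-0.34, -0.001, -0.94]]
ft_force: [-3.7, 4.5, 5.1]
grip_width: 0.634
grasp_force: 30.0
```

```bash
python3 -c "
from h import *
status(hang(deck(*D1),.1535,10.1,.044))"
```

```text
12.225 err [-4.01 -0.05 -0.15] [ 0.04 -0.   -0.  ] F tool [ 3.1 -2.6 -6.6] torque tool [0.53 0.9  0.03] grip 0.634
```

Emit:
servo_tool(slide=[[0.001, 0, -0.0002], [0.001, 0, 0], [0.001, 0, 0], [0, 0, 0]], rotation=[[0, 0, 0], [0, 0, 0], [0, 0, 0], [0, 0, 0]], gripper=[1, 1, 1, 1])

```text
time_s: 12.72
tool_pos: [0.5277, -0.3645, 0.0814]
eef_rot: [[-0.205, 0.976, 0.076], [0.917, 0.219, -0.334], [-0.343, 0.001, -0.939]]
ft_force: [0.0, -1.1, 5.0]
grip_width: 0.635
grasp_force: 30.0
```

```bash
python3 -c "
from h import *
status(hang(deck(*D1),.1535,10.1,.044))"
```

```text
12.725 err [-3.    0.35 -0.19] [-0.07 -0.15  0.05] F tool [-2.8 -0.2 -4.3] torque tool [ 0.23 -0.33  0.02] grip 0.635
```

Emit:
servo_tool(slide=[[0.001, 0, 0], [0.001, 0, 0], [0, 0, 0], [0, 0, 0]], rotation=[[0, 0, 0], [0, 0, 0], [0, 0, 0], [0, 0, 0]], gripper=[1, 1, 1, 1])

```text
time_s: 13.22
tool_pos: [0.5277, -0.3644, 0.0814]
eef_rot: [[-0.204, 0.976, 0.077], [0.916, 0.218, -0.336], [-0.345, 0.002, -0.939]]
ft_force: [1.1, -5.7, 5.1]
grip_width: 0.632
grasp_force: 30.0
```

```bash
python3 -c "
from h import *
status(hang(deck(*D1),.1535,10.1,.044))"
```

```text
13.225 err [-2.93  0.35 -0.2 ] [-0.11 -0.29  0.09] F tool [-7.2 -0.2 -2.8] torque tool [ 0.01 -1.24  0.03] grip 0.632
```

Emit:
servo_tool(slide=[[0.001, 0, 0], [0.001, 0, 0], [0, 0, 0], [0, 0, 0]], rotation=[[0, 0, 0], [0, 0, 0], [0, 0, 0], [0, 0, 0]], gripper=[1, 1, 1, 1])

```text
time_s: 13.72
tool_pos: [0.5276, -0.3644, 0.0814]
eef_rot: [[-0.203, 0.976, 0.079], [0.915, 0.218, -0.338], [-0.348, 0.003, -0.938]]
ft_force: [3.1, -9.8, 3.1]
grip_width: 0.636
grasp_force: 30.0
```

Run:
```python
from h import *
status(hang(deck(*D1),.1535,10.1,.044))
T=pose();p,d=grab_frame("wrist");np.savez("pics/w6.npz",p=p,d=d,T=T)
cv2.imwrite("pics/w6.png",cv2.resize(p[60:280,200:440,::-1],None,fx=2.6,fy=2.6,interpolation=cv2.INTER_CUBIC))
D=deck(*D1)
for s in (.061,.117): print(proj([D.P(s,-.05),D.P(s,.05)],T).round(1).tolist())
print("tail expect",proj([D.P(.061,0,.009+.0165),D.P(.061,0,.009+.0165+.005)],T).round(1))
```

```text
13.725 err [-2.92  0.32 -0.22] [-0.15 -0.43  0.13] F tool [-10.7   0.9   0.6] torque tool [-0.18 -2.08 -0.06] grip 0.636
[[238.6, 158.1], [399.1, 157.6]]
[[242.1, 245.2], [396.3, 244.7]]
tail expect [[318.8 157.2]
 [318.8 157.3]]
```

View pics/w6.png

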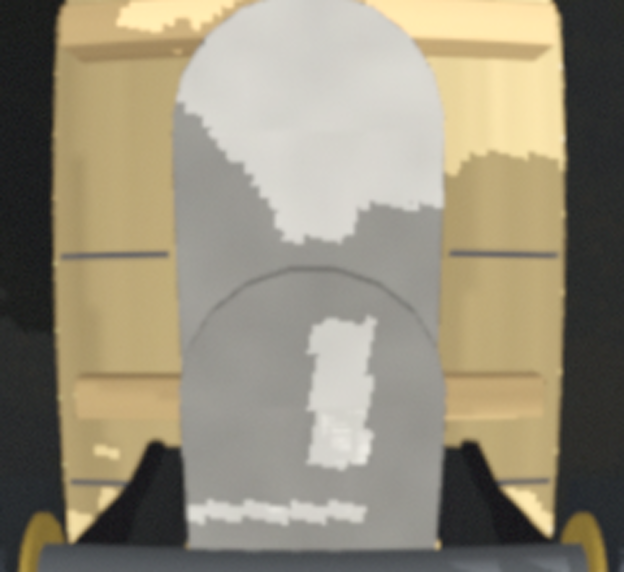

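The lines at crop row 254 and the tail tip at row 267 show the tail about 3 mm short of its line, yet the pull is blocked. The finger faces sit at the fixed tile's head edge (about 103 up the panel), so the fingers are catching there. I'll relax, open slightly, move the grip 10 mm headward, and draw again.

Emit:
servo_tool(slide=[[-0.002, 0, 0], [-0.002, 0, 0], [0, 0, 0], [0, 0, 0], [0, 0, 0], [0, 0, 0], [0, 0, 0]], rotation=[[0, 0, 0], [0, 0, 0], [0, 0, 0], [0, 0, 0], [0, 0, 0], [0, 0, 0], [0, 0, 0]], gripper=[1, 1, 1, 0.25, 0.25, 0.25, 0.25])

```text
time_s: 14.65
tool_pos: [0.5268, -0.3626, 0.0794]
eef_rot: [[-0.206, 0.976, 0.074], [0.918, 0.219, -0.331], [-0.34, -0.001, -0.941]]
ft_force: [0.6, 0.1, 0.8]
grip_width: 0.748
grasp_force: 0.0
```

```bash
cat > look.py <<'E'
from h import *
import sys
B=hang(deck(*D1),.1535,10.1,.044) if sys.argv[2]=="L" else hang(deck(*D1),.1973,11.8,.038)
status(B);T=pose();p,d=grab_frame("wrist");np.savez(f"pics/{sys.argv[1]}.npz",p=p,d=d,T=T)
D=deck(*D1);g=cv2.cvtColor(p,cv2.COLOR_RGB2GRAY).astype(int)
for s in (.061,.117): print("line pred",proj([D.P(s,-.05),D.P(s,.05)],T).round(1).tolist(),"tail pred",proj(D.P(s,0,.029),T).round(1).tolist())
Ti=np.linalg.inv(T);uv=[(320,v) for v in range(120,230,10)]
for q,X,a in zip(uv,lift(uv,d,T),(lift(uv,d,T)@Ti[:3,:3].T+Ti[:3,3])*1000):
    r=X-D.P(0);print(q[1],"tool",a.round(1),"deck u,y,w",(np.array([r@D.up,r@D.n,r@D.no])*1000).round(1))
print("col319",g[150:180,317:324].mean(1).round(0).tolist())
E
python3 look.py w7 L
```

```text
14.65 err [-0.4  -0.14  0.94] [ 0.03  0.05 -0.02] F tool [-0.3  0.6 -0.8] torque tool [-0.12  0.42  0.07] grip 0.748
line pred [[239.5, 162.1], [400.2, 162.1]] tail pred [[319.8, 162.0]]
line pred [[242.7, 249.2], [397.0, 249.2]] tail pred [[319.8, 265.9]]
120 tool [ 72.3   0.3 -18.8] deck u,y,w [39.   0.1 26.6]
130 tool [ 66.9   0.2 -17.5] deck u,y,w [44.1  0.1 24.5]
140 tool [ 61.5   0.2 -17.8] deck u,y,w [49.4  0.1 23.8]
150 tool [ 56.    0.2 -17.2] deck u,y,w [54.7  0.1 22.3]
160 tool [ 50.8   0.2 -18.3] deck u,y,w [60.   0.1 22.4]
170 tool [ 47.    0.2 -26.1] deck u,y,w [65.1  0.1 29.4]
180 tool [ 42.1   0.2 -27.6] deck u,y,w [70.3  0.1 30. ]
190 tool [ 36.8   0.2 -27.9] deck u,y,w [75.5  0.1 29.4]
200 tool [ 31.1   0.2 -27.3] deck u,y,w [80.9  0.1 27.8]
210 tool [ 25.6   0.2 -27.2] deck u,y,w [86.4  0.1 26.8]
220 tool [ 19.8   0.2 -27.1] deck u,y,w [92.1  0.1 25.6]
col319 [212.0, 210.0, 204.0, 195.0, 183.0, 161.0, 150.0, 150.0, 149.0, 148.0, 148.0, 147.0, 147.0, 147.0, 147.0, 146.0, 140.0, 126.0, 117.0, 127.0, 138.0, 143.0, 144.0, 144.0, 144.0, 144.0, 144.0, 144.0, 144.0, 144.0]
```

Emit:
servo_tool(slide=[[-0.006, 0, -0.0015], [-0.006, 0, -0.001], [0, 0, 0], [0, 0, 0], [0, 0, 0], [0, 0, 0], [0.001, 0, 0], [0.001, 0, 0], [0.001, 0, 0], [0, 0, 0], [0, 0, 0]], rotation=[[0, 0, 0], [0, 0, 0], [0, 0, 0], [0, 0, 0], [0, 0, 0], [0, 0, 0], [0, 0, 0], [0, 0, 0], [0, 0, 0], [0, 0, 0], [0, 0, 0]], gripper=[0.25, 0.25, 0.25, 1, 1, 1, 1, 1, 1, 1, 1])

```text
time_s: 16.08
tool_pos: [0.5291, -0.3727, 0.0864]
eef_rot: [[-0.205, 0.976, 0.076], [0.917, 0.218, -0.335], [-0.343, 0.001, -0.939]]
ft_force: [2.3, -5.5, -1.0]
grip_width: 0.641
grasp_force: 30.0
```

```bash
python3 look.py w8 L | grep -v deck
```

```text
16.075 err [-12.52  -0.12  -2.06] [-0.04 -0.18  0.05] F tool [-5.2  1.1  2.9] torque tool [-0.3  -0.89 -0.06] grip 0.641
line pred [[239.4, 142.3], [399.9, 142.1]] tail pred [[319.7, 138.2]]
line pred [[241.9, 230.4], [397.7, 230.2]] tail pred [[319.8, 243.9]]
col319 [207.0, 207.0, 207.0, 207.0, 207.0, 207.0, 204.0, 191.0, 170.0, 153.0, 148.0, 147.0, 148.0, 148.0, 149.0, 148.0, 149.0, 149.0, 148.0, 148.0, 147.0, 148.0, 147.0, 147.0, 147.0, 147.0, 148.0, 148.0, 148.0, 149.0]
```

Run:
```python
from h import *
f=np.load("pics/w8.npz");p,d,T=f["p"],f["d"],f["T"];g=cv2.cvtColor(p,cv2.COLOR_RGB2GRAY).astype(int);D=deck(*D1)
print("tail col",dict(zip(range(128,156,1),g[128:156,317:324].mean(1).round(0))))
for a,b in ((230,255),(385,405)): print("line",a,dict(zip(range(134,150),g[134:150,a:b].mean(1).round(0))))
f=np.load("pics/w1.npz");d,T=f["d"],f["T"]
# where is the middle batten, from first view depth, cols across
for u in (312,335,360,378):
    uv=[(u,v) for v in range(208,232)];X=lift(uv,d,T)-D.P(0);w=(X@D.no)*1000;s=(X@D.up)*1000
    print(u,[(q[1],round(a),round(b,1)) for q,a,b in zip(uv,s,w)])
```

```text
tail col {128: np.float64(216.0), 129: np.float64(216.0), 130: np.float64(216.0), 131: np.float64(216.0), 132: np.float64(215.0), 133: np.float64(215.0), 134: np.float64(213.0), 135: np.float64(206.0), 136: np.float64(185.0), 137: np.float64(164.0), 138: np.float64(155.0), 139: np.float64(152.0), 140: np.float64(151.0), 141: np.float64(150.0), 142: np.float64(145.0), 143: np.float64(136.0), 144: np.float64(149.0), 145: np.float64(184.0), 146: np.float64(202.0), 147: np.float64(206.0), 148: np.float64(207.0), 149: np.float64(207.0), 150: np.float64(207.0), 151: np.float64(207.0), 152: np.float64(207.0), 153: np.float64(207.0), 154: np.float64(207.0), 155: np.float64(207.0)}
line 230 {134: np.float64(166.0), 135: np.float64(166.0), 136: np.float64(166.0), 137: np.float64(166.0), 138: np.float64(166.0), 139: np.float64(163.0), 140: np.float64(151.0), 141: np.float64(127.0), 142: np.float64(113.0), 143: np.float64(130.0), 144: np.float64(155.0), 145: np.float64(165.0), 146: np.float64(166.0), 147: np.float64(166.0), 148: np.float64(166.0), 149: np.float64(166.0)}
line 385 {134: np.float6
[... 2500 characters left out ...]
8, 131, np.float64(0.7)), (209, 133, np.float64(1.6)), (210, 134, np.float64(1.0)), (211, 136, np.float64(-0.0)), (212, 137, np.float64(1.3)), (213, 138, np.float64(-1.7)), (214, 140, np.float64(0.1)), (215, 141, np.float64(1.4)), (216, 143, np.float64(1.0)), (217, 144, np.float64(0.9)), (218, 147, np.float64(10.6)), (219, 149, np.float64(10.6)), (220, 150, np.float64(9.7)), (221, 151, np.float64(9.8)), (222, 153, np.float64(10.0)), (223, 154, np.float64(10.2)), (224, 155, np.float64(9.5)), (225, 156, np.float64(1.9)), (226, 157, np.float64(1.7)), (227, 158, np.float64(0.5)), (228, 160, np.float64(2.0)), (229, 161, np.float64(0.1)), (230, 162, np.float64(-1.2)), (231, 164, np.float64(-0.4))]
```

Emit:
servo_tool(slide=[[0.001, 0, 0], [0.001, 0, 0], [0.001, 0, 0], [0, 0, 0]], rotation=[[0, 0, 0], [0, 0, 0], [0, 0, 0], [0, 0, 0]], gripper=[1, 1, 1, 1])

```text
time_s: 16.62
tool_pos: [0.529, -0.3726, 0.0866]
eef_rot: [[-0.204, 0.976, 0.078], [0.916, 0.218, -0.338], [-0.347, 0.002, -0.938]]
ft_force: [3.6, -11.2, -1.2]
grip_width: 0.635
grasp_force: 30.0
```

```bash
cat > tail.py <<'E'
from h import *
import sys
nm,u,row=sys.argv[1],float(sys.argv[2]),float(sys.argv[3])
f=np.load(f"pics/{nm}.npz");p,d,T=f["p"],f["d"],f["T"];g=cv2.cvtColor(p,cv2.COLOR_RGB2GRAY).astype(int);D=deck(*D1)
def dark(c0,c1,r0,r1):
    q=g[int(r0):int(r1),c0:c1].mean(1);k=int(q.argmin());return int(r0)+k,round(q[k]-np.median(q))
lp=proj([D.P(u,-.05),D.P(u,.05)],T)
for x in lp: print("line pred",x.round(1),"seen",dark(int(x[0])-7,int(x[0])+7,x[1]-7,x[1]+8))
tp=proj([D.P(u,0,.0255),D.P(u,0,.0305)],T);print("tail on line pred",tp.round(1).tolist());c=int(tp[0,0])
q=np.abs(np.diff(g[int(tp[0,1]-14):int(tp[0,1]+18),c-3:c+4].mean(1)));print("tail col from",int(tp[0,1]-14),g[int(tp[0,1]-14):int(tp[0,1]+18),c-3:c+4].mean(1).round(0).astype(int).tolist())
E
python3 look.py w9 L | head -1; python3 tail.py w9 .061 0
```

```text
16.625 err [-12.42  -0.16  -2.33] [-0.1  -0.4   0.11] F tool [-10.6   1.1   5.2] torque tool [-0.52 -1.97 -0.06] grip 0.635
line pred [239.4 142.5] seen (142, -57)
line pred [399.8 142.1] seen (142, -57)
tail on line pred [[319.7, 138.9], [319.7, 138.3]]
tail col from 124 [214, 214, 214, 215, 215, 215, 215, 215, 214, 213, 212, 206, 188, 170, 159, 154, 150, 149, 146, 138, 141, 179, 200, 205, 206, 206, 206, 206, 206, 207, 207, 207]
```

Run:
```python
from h import *
f=np.load("pics/w1.npz");d,T=f["d"],f["T"];D=deck(-77.35,.4327,.3781)
# intersect rays with planes of known w
def at(uv,w):
    o,R=ray("wrist",[uv],T);r=R[0];k=((D.P(0,0,w)-o)@D.no)/(r@D.no);X=o+r*k-D.P(0);return np.round(X@D.up*1000,1)
print("line61",at((312,158.5),0),at((379,161.3),0),"117",at((313,196.1),0),at((379,198.4),0))
p=f["p"];g=cv2.cvtColor(p,cv2.COLOR_RGB2GRAY).astype(int)
for u in (320,335,350,365,375): print(u,"edge rows 210..230",g[210:230,u-2:u+3].mean(1).round(0).astype(int).tolist())
for v in (214,215,222,222.5,223.5): print(v,"w9 at 335",at((335,v),.009), "at 365",at((365,v+1),.009))
```

```text
line61 57.8 57.7 117 113.7 113.7
320 edge rows 210..230 [150, 151, 150, 150, 151, 151, 149, 154, 175, 200, 210, 211, 201, 190, 203, 209, 209, 210, 210, 210]
335 edge rows 210..230 [201, 201, 198, 189, 166, 154, 170, 188, 195, 199, 203, 206, 201, 189, 192, 199, 202, 203, 203, 203]
350 edge rows 210..230 [206, 206, 206, 201, 184, 169, 182, 199, 202, 201, 201, 205, 212, 211, 195, 199, 205, 205, 206, 206]
365 edge rows 210..230 [195, 195, 196, 194, 184, 166, 165, 183, 198, 201, 202, 204, 204, 196, 185, 192, 196, 196, 196, 196]
375 edge rows 210..230 [205, 204, 204, 204, 199, 180, 163, 177, 198, 202, 202, 205, 211, 210, 202, 195, 200, 204, 204, 205]
214 w9 at 335 139.7 at 365 139.7
215 w9 at 335 141.0 at 365 141.1
222 w9 at 335 150.7 at 365 150.8
222.5 w9 at 335 151.3 at 365 151.5
223.5 w9 at 335 152.7 at 365 152.9
```

The tile stops solidly at the same place with both grips, under more than 10 N. The first view also puts the batten's up-slope edge about 94 up from the line, so the nib is bearing on it. I'll relax the pull, open, retreat and re-check.

Emit:
servo_tool(slide=[[-0.002, 0, 0.0005], [-0.0015, 0, 0.0005], [0, 0, 0], [0, 0, 0], [0, 0, 0], [0, 0, 0], [0, 0, 0], [0, 0, 0], [0, 0, -0.02], [0, 0, -0.03], [0, 0, -0.03], [0, 0, 0], [0, 0, 0]], rotation=[[0, 0, 0], [0, 0, 0], [0, 0, 0], [0, 0, 0], [0, 0, 0], [0, 0, 0], [0, 0, 0], [0, 0, 0], [0, 0, 0], [0, 0, 0], [0, 0, 0], [0, 0, 0], [0, 0, 0]], gripper=[1, 1, 0.2, 0.2, 0.1, 0, 0, 0, 0, 0, 0, 0, 0])

```text
time_s: 18.3
tool_pos: [0.5226, -0.3446, 0.16]
eef_rot: [[-0.206, 0.976, 0.074], [0.917, 0.219, -0.332], [-0.34, -0.0, -0.94]]
ft_force: [0.3, -0.3, -0.4]
grip_width: 0.998
grasp_force: 0.0
```

```bash
python3 look.py w10 L | head -1; python3 tail.py w10 .061 0;python3 - <<'E'
from h import *
f=np.load("pics/w10.npz");p=f["p"]
cv2.imwrite("pics/w10.png",cv2.resize(p[90:280,220:420,::-1],None,fx=3,fy=3,interpolation=cv2.INTER_CUBIC))
E
```

```text
18.3 err [-10.45  -0.29 -81.06] [ 0.02 -0.    0.  ] F tool [-0.2  0.2  0.5] torque tool [-0.06  0.39  0.08] grip 0.998
line pred [262.6 133. ] seen (133, -42)
line pred [377.4 132.9] seen (133, -56)
tail on line pred [[320.0, 129.6], [320.0, 129.0]]
tail col from 115 [133, 133, 133, 133, 134, 134, 134, 135, 135, 135, 135, 139, 151, 162, 161, 150, 137, 130, 138, 162, 181, 186, 186, 186, 186, 186, 186, 187, 186, 187, 187, 188]
```

View pics/w10.png

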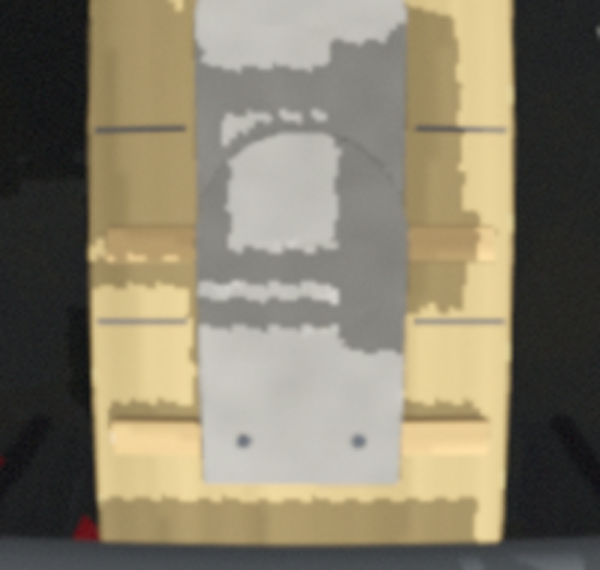

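Run:
```python
from h import *
f=np.load("pics/w10.npz");T,p=f["T"],f["p"];D=deck(*D1);g=cv2.cvtColor(p,cv2.COLOR_RGB2GRAY).astype(int)
def at(uv,w):
    o,R=ray("wrist",[uv],T);r=R[0];k=((D.P(0,0,w)-o)@D.no)/(r@D.no);X=o+r*k-D.P(0);return np.round(X@D.up*1000,1)
for u in (262,270,278,362,370,378): print(u,"228..244",g[228:245,u-2:u+3].mean(1).round(0).astype(int).tolist())
print("head 244..256",g[244:257,300:340].mean(1).round(0).astype(int).tolist())
for v in (239,240,241): print(v,at((270,v),.009))
for v in (250,250.5,251,251.5): print("head",v,at((320,v),.013))
for v in (132,133,133.5,134): print("tail",v,at((320,v),.0305),at((320,v),.0255))
print("line",at((262,132.8),0),at((262,197),0))
```

```text
262 228..244 [125, 121, 156, 191, 207, 212, 215, 216, 217, 216, 216, 216, 214, 207, 200, 198, 198]
270 228..244 [129, 119, 149, 187, 201, 207, 211, 214, 217, 217, 217, 216, 215, 211, 205, 203, 203]
278 228..244 [136, 120, 144, 186, 201, 206, 209, 213, 215, 217, 217, 217, 217, 216, 213, 213, 213]
362 228..244 [135, 122, 153, 194, 207, 209, 208, 208, 209, 211, 213, 215, 218, 217, 213, 212, 212]
370 228..244 [133, 124, 158, 197, 207, 208, 208, 208, 210, 213, 218, 223, 224, 219, 211, 209, 209]
378 228..244 [140, 129, 164, 198, 208, 208, 207, 208, 210, 214, 220, 224, 226, 219, 213, 211, 211]
head 244..256 [197, 197, 197, 197, 197, 197, 199, 205, 209, 211, 211, 206, 190]
239 152.9
240 153.8
241 154.7
head 250 161.3
head 250.5 161.8
head 251 162.2
head 251.5 162.7
tail 132 63.3 62.9
tail 133 64.1 63.7
tail 133.5 64.5 64.1
tail 134 64.9 64.5
line 60.8 117.2
```

The wrist view shows the long tile hung: head at crop row 483, just above the batten's upper edge at about row 450, tail at the line (row 130). It is centred between the deck edges (95 and 508). Next, the short tile.

Run:
```python
from h import *
A=mk(rot(az(166.4),[0,0,-1]),[.435,-.124,.13]);plan(A)
```

```text
7 rows slide [ 0.03409  0.01151 -0.00295] rot [-0.0277   0.04415 -0.15733]
```

Emit:
servo_tool(slide=[[0.0341, 0.0115, -0.003], [0.0341, 0.0115, -0.003], [0.0341, 0.0115, -0.003], [0.0341, 0.0115, -0.003], [0.0341, 0.0115, -0.003], [0.0341, 0.0115, -0.003], [0.0341, 0.0115, -0.003], [0, 0, 0], [0, 0, 0]], rotation=[[-0.0277, 0.0442, -0.1573], [-0.0277, 0.0442, -0.1573], [-0.0277, 0.0442, -0.1573], [-0.0277, 0.0442, -0.1573], [-0.0277, 0.0442, -0.1573], [-0.0277, 0.0442, -0.1573], [-0.0277, 0.0442, -0.1573], [0, 0, 0], [0, 0, 0]], gripper=[0, 0, 0, 0, 0, 0, 0, 0, 0])

```text
time_s: 19.48
tool_pos: [0.4358, -0.1246, 0.1304]
eef_rot: [[-0.971, 0.237, 0.001], [0.237, 0.971, -0.001], [-0.001, -0.0, -1.0]]
ft_force: [-0.2, -0.4, -0.9]
grip_width: 0.998
grasp_force: 0.0
```

Run:
```python
from h import *
s=bot.read_state();T=pose(s);p,d=grab_frame("wrist");np.savez("pics/w11.npz",p=p,d=d,T=T)
print(s["time_s"],T.round(4).tolist(),s["joint_pos"].round(1))
c,a=tile(p,T,.088,proj([.4393,-.1244,.01],T)[0])
print(proj([.4393,-.1244,.01],T))
g=c-a*.003
X=mk(rot([-a[0],-a[1],0],[0,0,-1]),[g[0],g[1],-.0095]);plan(X,n=6);print(X[:3,3])
```

```text
19.475 [[-0.9715, 0.2372, 0.0012, 0.4358], [0.2372, 0.9715, -0.0005, -0.1246], [-0.0013, -0.0002, -1.0, 0.1304], [0.0, 0.0, 0.0, 1.0]] [ 42.8  -1.8 -29.5 114.4  -1.   67.1  90. ]
tile [ 0.439  -0.1239] size [57.5 89.1] head az -14.55
[[320.5815704 187.1859601]]
6 rows slide [5.000e-05 2.400e-04 2.334e-02] rot [-0.       0.00021  0.00245]
[ 0.43609835 -0.12313441 -0.0095    ]
```

Emit:
servo_tool(slide=[[0, 0.0002, 0.0233], [0, 0.0002, 0.0233], [0, 0.0002, 0.0233], [0, 0.0002, 0.0233], [0, 0.0002, 0.0233], [0, 0.0002, 0.0233], [0, 0, 0.002], [0, 0, 0]], rotation=[[0, 0, 0.0025], [0, 0, 0.0025], [0, 0, 0.0025], [0, 0, 0.0025], [0, 0, 0.0025], [0, 0, 0.0025], [0, 0, 0], [0, 0, 0]], gripper=[0, 0, 0, 0, 0, 0, 0, 0])

```text
time_s: 20.52
tool_pos: [0.4366, -0.123, -0.0107]
eef_rot: [[-0.968, 0.25, 0.001], [0.25, 0.968, 0.0], [-0.001, 0.0, -1.0]]
ft_force: [-0.7, 0.1, -0.2]
grip_width: 1.003
grasp_force: 0.0
```

Emit:
servo_tool(slide=[[0.0005, 0, 0.003], [0, 0, 0], [0, 0, 0], [0, 0, 0], [0, 0, 0], [0, 0, 0], [0, 0, 0], [0, 0, 0]], rotation=[[0, 0, 0], [0, 0, 0], [0, 0, 0], [0, 0, 0], [0, 0, 0], [0, 0, 0], [0, 0, 0], [0, 0, 0]], gripper=[0, 0, 1, 1, 1, 1, 1, 1])

```text
time_s: 21.52
tool_pos: [0.4354, -0.1228, -0.014]
eef_rot: [[-0.968, 0.25, 0.001], [0.25, 0.968, -0.0], [-0.001, -0.0, -1.0]]
ft_force: [-0.5, -0.6, 0.1]
grip_width: 0.636
grasp_force: 30.0
```

```bash
cat >> h.py <<'E'
def SH(up=0,off=0,dy=0,back=.0415,under=-.0195): return hang(deck(*D1),.1978,11.8,back,up=up,off=off,under=under,dy=dy)
E
python3 - <<'E'
from h import *
T=pose();A=T.copy();A[2,3]+=.2
H=SH(.05,-.035);plan(H,A);print(H.round(3))
E
```

```text
7 rows slide [-0.03079 -0.01599  0.01268] rot [ 0.02496 -0.0406   0.15543]
[[-0.208  0.976  0.068  0.523]
 [ 0.927  0.219 -0.305 -0.346]
 [-0.312  0.    -0.95   0.131]
 [ 0.     0.     0.     1.   ]]
```

Emit:
servo_tool(slide=[[0, 0, -0.02], [0, 0, -0.06], [0, 0, -0.06], [0, 0, -0.06], [-0.0308, -0.016, 0.0127], [-0.0308, -0.016, 0.0127], [-0.0308, -0.016, 0.0127], [-0.0308, -0.016, 0.0127], [-0.0308, -0.016, 0.0127], [-0.0308, -0.016, 0.0127], [-0.0308, -0.016, 0.0127], [0, 0, 0], [0, 0, 0]], rotation=[[0, 0, 0], [0, 0, 0], [0, 0, 0], [0, 0, 0], [0.025, -0.0406, 0.1554], [0.025, -0.0406, 0.1554], [0.025, -0.0406, 0.1554], [0.025, -0.0406, 0.1554], [0.025, -0.0406, 0.1554], [0.025, -0.0406, 0.1554], [0.025, -0.0406, 0.1554], [0, 0, 0], [0, 0, 0]], gripper=[1, 1, 1, 1, 1, 1, 1, 1, 1, 1, 1, 1, 1])

```text
time_s: 23.15
tool_pos: [0.5233, -0.3451, 0.1303]
eef_rot: [[-0.21, 0.975, 0.068], [0.927, 0.221, -0.303], [-0.311, -0.0, -0.951]]
ft_force: [0.4, 0.7, -1.7]
grip_width: 0.633
grasp_force: 30.0
```

Run:
```python
from h import *
B=SH();status(B);T=pose();p,d=grab_frame("wrist");np.savez("pics/w12.npz",p=p,d=d,T=T)
g=cv2.cvtColor(p,cv2.COLOR_RGB2GRAY).astype(int);D=deck(*D1);Ti=np.linalg.inv(T)
for s in (.061,.117):
    for x in proj([D.P(s,-.05),D.P(s,.05)],T):
        r0=int(x[1])-8;c=int(x[0]);q=g[r0:r0+17,c-6:c+7].mean(1);print("line",s,x.round(1),"seen",r0+int(q.argmin()))
uv=[(320,v) for v in range(160,240,8)];print((lift(uv,d,T)@Ti[:3,:3].T*1000+Ti[:3,3]*1000).round(1).tolist())
q=lambda X:proj(np.array(X)@T[:3,:3].T+T[:3,3],T).round(1).tolist()
print("tail top pred",q([.0405,0,-.0245]),"sides",q([.01,-.028,-.0245]),q([.01,.028,-.0245]))
print("col from 150",g[150:215,317:324].mean(1).round(0).astype(int).tolist())
v=int(q([.01,0,-.0245])[0][1]);print("row",v,"L from 255",g[v-1:v+2,255:285].mean(0).round(0).astype(int).tolist(),"R from 355",g[v-1:v+2,355:390].mean(0).round(0).astype(int).tolist())
plan(SH(.0095,-.030),n=5);plan(SH(.0095,.004),SH(.0095,-.030),n=12)
```

```text
23.15 err [ 45.92   0.32 -41.49] [-0.01  0.1  -0.12] F tool [1.  0.6 1.5] torque tool [-0.09  0.51  0.  ] grip 0.633
line 0.061 [256.4 150.4] seen 150
line 0.061 [382.3 150.6] seen 150
line 0.117 [257.2 220.2] seen 220
line 0.117 [381.2 220.4] seen 212
[[42.2, 0.3, 27.9], [36.5, 0.3, 28.3], [31.1, 0.3, 26.9], [39.0, 0.2, -24.2], [34.8, 0.2, -24.6], [30.4, 0.2, -24.9], [25.6, 0.2, -24.0], [21.2, 0.2, -24.8], [16.2, 0.2, -24.0], [11.8, 0.2, -24.9]]
tail top pred [[319.5, 181.5]] sides [[269.7, 234.3]] [[369.5, 234.3]]
col from 150 [148, 138, 132, 137, 144, 146, 146, 146, 147, 147, 147, 147, 147, 147, 147, 147, 147, 148, 148, 148, 148, 148, 147, 147, 147, 147, 147, 147, 148, 145, 134, 121, 125, 137, 144, 146, 146, 149, 158, 171, 180, 187, 189, 190, 190, 185, 170, 162, 166, 169, 171, 171, 171, 172, 176, 180, 180, 180, 180, 181, 184, 189, 189, 187, 174]
row 234 L from 255 [99, 45, 27, 26, 26, 26, 27, 31, 35, 40, 40, 40, 39, 41, 55, 100, 146, 159, 158, 157, 157, 157, 157, 156, 157, 156, 157, 156, 157, 155] R from 355 [149, 149, 148, 148, 149, 148, 149, 149, 148, 149, 148, 151, 156, 153, 128, 77, 44, 41, 42, 40, 42, 40, 36, 27, 26, 24, 26, 30, 30, 56, 120, 187, 222, 231, 232]
5 rows slide [-0.00292 -0.00013  0.00774] rot [ 0.00015 -0.00022  0.00047]
12 rows slide [-0.00277  0.      -0.00058] rot [-0. -0. -0.]
```

Emit:
servo_tool(slide=[[-0.0029, -0.0001, 0.0077], [-0.0029, -0.0001, 0.0077], [-0.0029, -0.0001, 0.0077], [-0.0029, -0.0001, 0.0077], [-0.0029, -0.0001, 0.0077], [0, 0, 0], [0, 0, 0]], rotation=[[0.0002, -0.0002, 0.0005], [0.0002, -0.0002, 0.0005], [0.0002, -0.0002, 0.0005], [0.0002, -0.0002, 0.0005], [0.0002, -0.0002, 0.0005], [0, 0, 0], [0, 0, 0]], gripper=[1, 1, 1, 1, 1, 1, 1])

```text
time_s: 24.08
tool_pos: [0.5285, -0.3715, 0.0989]
eef_rot: [[-0.206, 0.976, 0.068], [0.927, 0.217, -0.306], [-0.313, -0.0, -0.95]]
ft_force: [-0.4, -0.1, -1.3]
grip_width: 0.635
grasp_force: 30.0
```

Run:
```python
from h import *
status(SH());status(SH(.0095,-.03));plan(SH(.0095,.004),n=12)
```

```text
24.075 err [30.17 -0.36 -3.25] [ 0.04 -0.06  0.12] F tool [ 0.4 -0.4  1.3] torque tool [-0.05  0.52  0.02] grip 0.635
24.075 err [-1.14 -0.36 -0.09] [ 0.04 -0.06  0.12] F tool [ 0.4 -0.4  1.3] torque tool [-0.05  0.52  0.02] grip 0.635
12 rows slide [-2.68e-03  3.00e-05 -5.70e-04] rot [-6.0e-05  8.0e-05 -1.8e-04]
```

Emit:
servo_tool(slide=[[-0.0027, 0, -0.0006], [-0.0027, 0, -0.0006], [-0.0027, 0, -0.0006], [-0.0027, 0, -0.0006], [-0.0027, 0, -0.0006], [-0.0027, 0, -0.0006], [0, 0, 0]], rotation=[[0, 0, -0.0002], [0, 0, -0.0002], [0, 0, -0.0002], [0, 0, -0.0002], [0, 0, -0.0002], [0, 0, -0.0002], [0, 0, 0]], gripper=[1, 1, 1, 1, 1, 1, 1])

```text
time_s: 24.95
tool_pos: [0.5315, -0.3858, 0.1074]
eef_rot: [[-0.207, 0.976, 0.068], [0.927, 0.217, -0.306], [-0.313, -0.0, -0.95]]
ft_force: [-0.6, 1.2, -1.0]
grip_width: 0.638
grasp_force: 30.0
```

Run:
```python
from h import *
status(SH(.0095,0));plan(SH(.0095,.004),n=6)
```

```text
24.95 err [11.62 -0.62  2.49] [ 0.06 -0.07  0.08] F tool [ 1.5 -0.3  0.6] torque tool [-0.11  0.48  0.05] grip 0.638
6 rows slide [-0.00259  0.00011 -0.00055] rot [-0.00016  0.0002  -0.00024]
```

Emit:
servo_tool(slide=[[-0.0026, 0.0001, -0.0006], [-0.0026, 0.0001, -0.0006], [-0.0026, 0.0001, -0.0006], [-0.0026, 0.0001, -0.0006], [-0.0026, 0.0001, -0.0006], [-0.0026, 0.0001, -0.0006], [0, 0, 0], [0, 0, 0]], rotation=[[0, 0, 0], [0, 0, 0], [0, 0, 0], [0, 0, 0], [0, 0, 0], [0, 0, 0], [0, 0, 0], [0, 0, 0]], gripper=[1, 1, 1, 1, 1, 1, 1, 1])

```text
time_s: 25.95
tool_pos: [0.535, -0.3986, 0.1155]
eef_rot: [[-0.207, 0.976, 0.067], [0.927, 0.218, -0.306], [-0.313, -0.001, -0.95]]
ft_force: [0.1, 0.2, -1.4]
grip_width: 0.636
grasp_force: 30.0
```

Run:
```python
from h import *
status(SH(0,0));plan(SH(.002,.004),n=5)
```

```text
25.95 err [ -1.54  -0.02 -10.33] [ 0.06 -0.05  0.05] F tool [0.6 0.2 1.3] torque tool [-0.09  0.5   0.01] grip 0.636
5 rows slide [-3.90e-04  1.00e-05  1.51e-03] rot [-0.00022  0.00017 -0.00019]
```

Emit:
servo_tool(slide=[[-0.0024, 0, -0.0004], [-0.0004, 0, 0.0015], [-0.0004, 0, 0.0015], [-0.0004, 0, 0.0015], [-0.0004, 0, 0.0015], [-0.0004, 0, 0.0015], [0, 0, 0], [0, 0, 0]], rotation=[[-0.0002, 0.0002, -0.0002], [-0.0002, 0.0002, -0.0002], [-0.0002, 0.0002, -0.0002], [-0.0002, 0.0002, -0.0002], [-0.0002, 0.0002, -0.0002], [0, 0, 0], [0, 0, 0], [0, 0, 0]], gripper=[1, 1, 1, 1, 1, 1, 1, 1])

```text
time_s: 26.95
tool_pos: [0.5364, -0.405, 0.1103]
eef_rot: [[-0.208, 0.976, 0.068], [0.927, 0.219, -0.305], [-0.312, -0.0, -0.95]]
ft_force: [0.0, 0.4, -1.3]
grip_width: 0.634
grasp_force: 30.0
```

Run:
```python
from h import *
status(SH(0,0))
```

```text
26.95 err [-6.1  -0.01 -3.3 ] [ 0. -0.  0.] F tool [0.8 0.1 1.1] torque tool [-0.05  0.51 -0.  ] grip 0.634
```

Emit:
servo_tool(slide=[[0, 0, 0.0008], [0, 0, 0.0008], [0, 0, 0], [0, 0, 0]], rotation=[[0, 0, 0], [0, 0, 0], [0, 0, 0], [0, 0, 0]], gripper=[1, 1, 1, 1])

```text
time_s: 27.45
tool_pos: [0.5365, -0.4055, 0.1087]
eef_rot: [[-0.208, 0.976, 0.068], [0.927, 0.219, -0.305], [-0.312, -0.0, -0.95]]
ft_force: [-0.9, -0.1, -1.4]
grip_width: 0.636
grasp_force: 30.0
```

Run:
```python
from h import *
status(SH(0,0))
```

```text
27.45 err [-6.07 -0.02 -1.69] [ 0. -0.  0.] F tool [ 0.5 -0.9  1.3] torque tool [-0.13  0.46  0.06] grip 0.636
```

Emit:
servo_tool(slide=[[0, 0, 0.0008], [0, 0, 0.0007], [0, 0, 0]], rotation=[[0, 0, 0], [0, 0, 0], [0, 0, 0]], gripper=[1, 1, 1])

```text
time_s: 27.82
tool_pos: [0.5367, -0.4059, 0.108]
eef_rot: [[-0.208, 0.976, 0.069], [0.927, 0.219, -0.305], [-0.313, 0.0, -0.95]]
ft_force: [-2.3, 2.5, 4.8]
grip_width: 0.635
grasp_force: 30.0
```

Run:
```python
from h import *
status(SH(0,0))
```

```text
27.825 err [-6.28  0.13 -0.89] [-0.   -0.03  0.  ] F tool [ 1.3 -1.7 -5.5] torque tool [ 0.29  0.72 -0.01] grip 0.635
```

Emit:
servo_tool(slide=[[0.001, 0, 0], [0.001, 0, 0], [0.001, 0, 0], [0.001, 0, 0], [0, 0, 0], [0, 0, 0]], rotation=[[0, 0, 0], [0, 0, 0], [0, 0, 0], [0, 0, 0], [0, 0, 0], [0, 0, 0]], gripper=[1, 1, 1, 1, 1, 1])

```text
time_s: 28.58
tool_pos: [0.5366, -0.4031, 0.1071]
eef_rot: [[-0.207, 0.976, 0.07], [0.926, 0.219, -0.306], [-0.314, 0.002, -0.949]]
ft_force: [0.6, -0.7, 5.7]
grip_width: 0.634
grasp_force: 30.0
```

Run:
```python
from h import *
status(SH(0,0))
```

```text
28.575 err [-3.44  0.63 -0.87] [-0.09 -0.13  0.03] F tool [-2.6  0.5 -5.1] torque tool [ 0.05 -0.18  0.05] grip 0.634
```

Emit:
servo_tool(slide=[[0.001, 0, 0], [0.001, 0, 0], [0.001, 0, 0], [0, 0, 0], [0, 0, 0]], rotation=[[0, 0, 0], [0, 0, 0], [0, 0, 0], [0, 0, 0], [0, 0, 0]], gripper=[1, 1, 1, 1, 1])

```text
time_s: 29.2
tool_pos: [0.5364, -0.4016, 0.1066]
eef_rot: [[-0.207, 0.976, 0.072], [0.926, 0.219, -0.308], [-0.316, 0.003, -0.949]]
ft_force: [2.2, -5.3, 3.7]
grip_width: 0.636
grasp_force: 30.0
```

Run:
```python
from h import *
status(SH(0,0))
```

```text
29.2 err [-1.82  0.7  -0.87] [-0.14 -0.24  0.05] F tool [-6.5  1.  -1.7] torque tool [-0.3  -1.1  -0.01] grip 0.636
```

Emit:
servo_tool(slide=[[0.001, 0, 0], [0.001, 0, 0], [0.001, 0, 0], [0, 0, 0], [0, 0, 0]], rotation=[[0, 0, 0], [0, 0, 0], [0, 0, 0], [0, 0, 0], [0, 0, 0]], gripper=[1, 1, 1, 1, 1])

```text
time_s: 29.82
tool_pos: [0.5364, -0.4015, 0.1066]
eef_rot: [[-0.206, 0.976, 0.074], [0.925, 0.218, -0.311], [-0.32, 0.004, -0.947]]
ft_force: [5.3, -11.9, 2.6]
grip_width: 0.637
grasp_force: 30.0
```

```bash
python3 look.py w13 S | head -1;python3 - <<'E'
from h import *
status(SH(0,0))
f=np.load("pics/w13.npz");p,T=f["p"],f["T"];g=cv2.cvtColor(p,cv2.COLOR_RGB2GRAY).astype(int);D=deck(*D1)
for s in (.061,.117):
    for x in proj([D.P(s,-.05),D.P(s,.05)],T):
        r0=int(x[1])-8;c=int(x[0]);q=g[r0:r0+17,c-6:c+7].mean(1);print("line",s,x.round(1),"seen",r0+int(q.argmin()))
def at(uv,w):
    o,R=ray("wrist",[uv],T);r=R[0];k=((D.P(0,0,w)-o)@D.no)/(r@D.no);X=o+r*k-D.P(0);return np.round(X@D.up*1000,1)
t=int(proj(D.P(.117,0,.028),T)[0,1]);print("col from",t-12,g[t-12:t+22,317:324].mean(1).round(0).astype(int).tolist())
print({v:at((320,v),.0285) for v in range(t-4,t+16,2)})
E
```

```text
29.825 err [ 1.28  0.72 -2.11] [-0.22 -0.46  0.1 ] F tool [-13.    2.6   1.6] torque tool [-0.66 -2.31 -0.09] grip 0.637
29.875 err [-1.75  0.71 -0.92] [-0.22 -0.47  0.11] F tool [-11.3   3.6   1.4] torque tool [-0.63 -2.29 -0.07] grip 0.635
line 0.061 [240.5  88.2] seen 88
line 0.061 [395.7  87.6] seen 87
line 0.117 [239.9 174.4] seen 174
line 0.117 [396.8 173.9] seen 174
col from 163 [138, 139, 139, 139, 139, 138, 138, 138, 138, 137, 137, 137, 136, 136, 136, 136, 134, 127, 112, 108, 126, 148, 153, 154, 155, 158, 163, 164, 164, 165, 165, 165, 168, 173]
{171: np.float64(114.7), 173: np.float64(115.8), 175: np.float64(116.9), 177: np.float64(117.9), 179: np.float64(119.0), 181: np.float64(120.1), 183: np.float64(121.1), 185: np.float64(122.2), 187: np.float64(123.3), 189: np.float64(124.3)}
```

Emit:
servo_tool(slide=[[-0.002, 0, 0.0004], [-0.0025, 0, 0], [0, 0, 0], [0, 0, 0], [0, 0, 0], [0, 0, 0], [0, 0, 0], [0, 0, 0], [0, 0, -0.005], [0.005, 0, -0.02], [0.005, 0, -0.03], [0.005, 0, -0.03], [0, 0, 0], [0, 0, 0]], rotation=[[0, 0, 0], [0, 0, 0], [0, 0, 0], [0, 0, 0], [0, 0, 0], [0, 0, 0], [0, 0, 0], [0, 0, 0], [0, 0, 0], [0, 0, 0], [0, 0, 0], [0, 0, 0], [0, 0, 0], [0, 0, 0]], gripper=[1, 1, 0.2, 0.2, 0.1, 0, 0, 0, 0, 0, 0, 0, 0, 0])

```text
time_s: 31.62
tool_pos: [0.5263, -0.3611, 0.1815]
eef_rot: [[-0.208, 0.976, 0.068], [0.927, 0.219, -0.305], [-0.313, -0.0, -0.95]]
ft_force: [-0.5, 0.1, 0.1]
grip_width: 1.0
grasp_force: 0.0
```

Run:
```python
from h import *
s=bot.read_state();T=pose(s);p,d=grab_frame("wrist");np.savez("pics/w14.npz",p=p,d=d,T=T);print(s["time_s"],s["ft_force"])
c=proj(deck(*D1).P(.12,0,.02),T)[0];print(c)
cv2.imwrite("pics/w14.png",cv2.resize(p[70:270,220:420,::-1],None,fx=3,fy=3,interpolation=cv2.INTER_CUBIC))
```

```text
31.625 [-0.52685879  0.07891565  0.07490446]
[319.93781487 173.84596773]
```

View pics/w14.png

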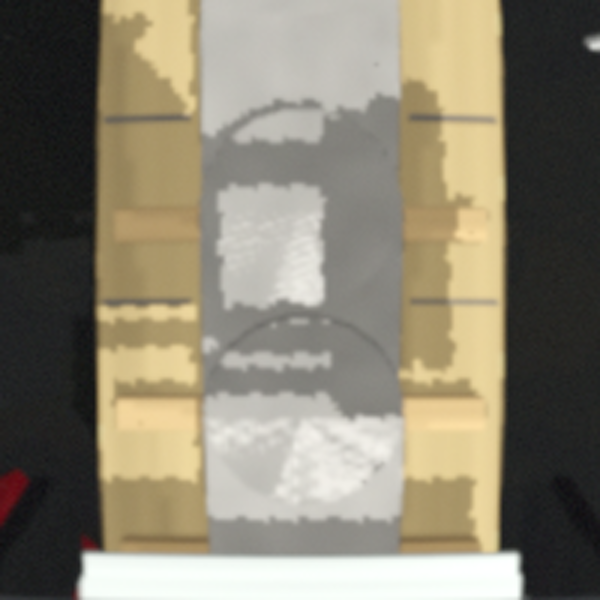

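Run:
```python
from h import *
f=np.load("pics/w14.npz");T,p,d=f["T"],f["p"],f["d"];D=deck(*D1);g=cv2.cvtColor(p,cv2.COLOR_RGB2GRAY).astype(int)
def at(uv,w):
    o,R=ray("wrist",[uv],T);r=R[0];k=((D.P(0,0,w)-o)@D.no)/(r@D.no);X=o+r*k-D.P(0);return (np.array([X@D.up,X@D.n])*1000).round(1)
G=lambda x,y:(220+(x-1)/3,70+(y-1)/3)
for n,x,y,w in [("l61",150,118.5,0),("l61r",450,118.5,0),("l117",150,301.5,0),("l117r",450,301,0),("longtail",300,104,.0285),("shorttail",303,316,.0285),("long L",201,160,.025),("long R",399,160,.025),("short L",206,440,.018),("short R",402,440,.018),("short Lb",207,500,.016),("short Rb",402,500,.016),("deckL",97,440,0),("deckR",502,440,0),("flashL",82,552,.034),("flashR",521,552,.034),("bat mid up",160,429,.009)]: print(n,at(G(x,y),w))
X=lift([(320,v) for v in range(96,252,6)],d,T)-D.P(0)
print([(v,round(a*1e3,1),round(b*1e3,1)) for v,a,b in zip(range(96,252,6),X@D.up,X@D.no)])
print("col300-340 rows 98..112",g[98:113,300:330].mean(1).round(0).astype(int).tolist())
```

```text
l61 [ 60.8 -45.9]
l61r [60.9 45.5]
l117 [116.9 -45.7]
l117r [116.8  45.2]
longtail [62.8 -0.2]
shorttail [120.7   0.6]
long L [ 77.7 -27.4]
long R [77.7 27. ]
short L [156.3 -27.1]
short R [156.3  28.9]
short Lb [174.3 -27.3]
short Rb [174.4  29.4]
deckL [159.4 -63. ]
deckR [159.5  62.2]
flashL [185.7 -60.9]
flashR [185.7  61.3]
bat mid up [154.5 -41.7]
[(96, np.float64(54.5), np.float64(23.0)), (102, np.float64(59.5), np.float64(22.2)), (108, np.float64(66.5), np.float64(31.5)), (114, np.float64(71.1), np.float64(29.4)), (120, np.float64(76.0), np.float64(29.2)), (126, np.float64(80.7), np.float64(27.4)), (132, np.float64(85.6), np.float64(26.9)), (138, np.float64(90.5), np.float64(26.6)), (144, np.float64(95.4), np.float64(25.0)), (150, np.float64(100.2), np.float64(24.1)), (156, np.float64(105.2), np.float64(24.8)), (162, np.float64(110.1), np.float64(23.2)), (168, np.float64(115.1), np.float64(22.0)), (174, np.float64(120.1), np.float64(21.3)), (180, np.float64(124.7), np.float64(31.3)), (186, np.float64(129.7), np.float64(28.1)), (192, np.float64(134.5), np.float64(28.8)), (198, np.float64(139.6), np.float64(27.0)), (204, np.float64(144.7), np.float64(26.1)), (210, np.float64(149.8), np.float64(25.3)), (216, np.float64(155.0), np.float64(23.8)), (222, np.float64(160.4), np.float64(22.4)), (228, np.float64(165.6), np.float64(21.9)), (234, np.float64(171.3), np.float64(19.8)), (240, np.float64(176.9), np.float64(18.5)), (246, np.float64(182.3), np.float64(18.4))]
col300-340 rows 98..112 [193, 193, 192, 191, 187, 176, 163, 157, 160, 166, 172, 175, 177, 179, 182]
```

The wrist view shows both tiles hung and centred: long tail at crop (295,104) by its line at row 118, short tail at (303,315) by its line at row 301. The short tile's head is under the flashing at row 552. Tail readings are about 62–63 and 120 up the panel. That fits battens read about 1 mm high, plus the tilted top edge. Both nibs came to a hard stop under more than 10 N, so I'm handing in.

```bash
python3 -c "
from cell import bot
print(bot.close_job())"
```

```text
the job is handed in; nothing more can be done
None
```

The job is handed in: both tiles are hung, centred to about 1 mm and lapped in order, each drawn down to a hard stop at over 10 N. The tail tips read about 2 mm (long) and 3 mm (short) above their exposure lines, around 1–2 mm of which is likely measurement error.

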